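# Load the marking nest with seal drivers and lock it

### The job

Lift every seal driver that is in the black kit tray straight up by its stem and set it fully down in a pocket of its own size in the aluminium marking nest, one per pocket. When all are in, unfold the crank's handle until it stands fully upright, and wind the crank clockwise (seen from above) until the keeper bar has come all the way over the rims and the crank stops. Finally fold the handle flat again, so that it clears the marking head, and leave the other things on the bench where they are.

Things in the scene. Friction and masses are not known exactly. Their poses are not given: they have to be found in the camera images.
- tray: Black plastic kit tray, 150 x 150 mm, top 20 mm above the bench, fixed to it. Origin: centre of its underside. Four round pockets 14 mm deep (floor at z 6 mm in the tray's frame), each only 1 mm wider than its driver all round: the two large ones at x +34 mm, y +34 and -34 mm, the two small ones at x -34 mm, y +34 and -34 mm. A driver's disc lies 2 mm below the tray's top, so only its stem can be gripped. Some pockets are empty.
- large_a: Large seal driver: plain steel disc 44 mm across and 12 mm thick with one upright steel stem in the middle, 14 mm thick, rising from 12 to 46 mm above the disc's underside. Origin: centre of the disc's underside; z runs up the stem. None if absent from this run.
- large_b: Large seal driver: plain steel disc 44 mm across and 12 mm thick with one upright steel stem in the middle, 14 mm thick, rising from 12 to 46 mm above the disc's underside. Origin: centre of the disc's underside; z runs up the stem. None if absent from this run.
- small_a: Small seal driver: plain steel disc 34 mm across and 12 mm thick with one upright steel stem in the middle, 14 mm thick, rising from 12 to 46 mm above the disc's underside. Origin: centre of the disc's underside; z runs up the stem. None if absent from this run.
- small_b: Small seal driver: plain steel disc 34 mm across and 12 mm thick with one upright steel stem in the middle, 14 mm thick, rising from 12 to 46 mm above the disc's underside. Origin: centre of the disc's underside; z runs up the stem. None if absent from this run.
- nest: Marking nest, fixed to the bench: an aluminium plate 120 x 240 mm (x from -42 to +78 mm, y from -120 to +120 mm in its frame), top at 30 mm, with a row of four round pockets 8 mm deep along its y axis at x = 0, and beyond its +y end a grey gearbox 46 mm high (y from 125 to 255 mm) that bears the crank. A seated driver's underside is 22 mm above the bench and its disc stands 4 mm proud of the plate. Origin: on the bench below the middle of the row.
- pocket0 (a point): Centre of the floor of the first pocket (y -84 mm in the nest's frame): large, 48 mm across.
- pocket1 (a point): Centre of the floor of the second pocket (y -28 mm): small, 38 mm across.
- pocket2 (a point): Centre of the floor of the third pocket (y +28 mm): large, 48 mm across.
- pocket3 (a point): Centre of the floor of the fourth pocket (y +84 mm): small, 38 mm across.
- keeper (a joint): Travel (m) of the steel keeper bar, 232 mm long, 18 mm wide, its underside 37 mm and its top 47 mm above the bench. At 0 it stands back, its near edge 48 mm beyond the pockets' centres (nest's +x side); the crank drives it 36 mm towards the row, over the drivers' rims, in one full turn.
- crank (a joint): Turn of the crank (rad) about the vertical crank axis, growing clockwise seen from above, from 0 (arm towards the nest's +y) to the stop at 6.28 after one full turn. Turns stiffly (about 0.1 N m) and stays where it is left. It starts between 0 and 0.4.
- crank_axis (a point): On the crank's axis at the top of the crank arm, 68 mm above the bench. The arm is a flat steel bar, 14 mm wide and 8 mm thick, that runs out to the handle's pivot 65 mm from the axis.
- handle (a joint): Fold angle of the crank handle (rad): 0 folded flat along the arm and pointing at the crank's axis, 1.57 (a stop) standing straight up. A stiff hinge (0.2 N m): it stays where it is left. It starts between 0 and 0.2. The hinge's axis is level and square to the arm.
- handle_pivot (a point): On the handle's hinge axis at the end of the crank arm, 80 mm above the bench, 12 mm above the arm's top.
- handle_end (a point): Centre of the free end of the handle, 62 mm from the pivot. The handle is a straight round black grip, 18 mm thick from 12 to 62 mm from the pivot.
- bearing: Bystander, to be left alone: loose steel bearing ring, 62 mm across, 16 mm high. Origin: centre of its underside.
- collar: Bystander: loose dark shaft collar, 40 mm across, 14 mm high. Origin: centre of its underside.
- spanner: Bystander: loose spanner lying flat. Origin: middle of its underside.
- screwdriver: Bystander: loose screwdriver lying flat. Origin: middle of its underside.

How it is judged:
On the way, in this order (a step that is already met when the one before it is completed fails the run):
1. every driver present sits in a nest pocket of its size (((horizontal distance between large_a and pocket0 below 0.005 m and z of large_a in the frame of nest between 0.018 and 0.0245 m and angle between large_a's own z axis and vertical below 0.1 rad) or (horizontal distance between large_a and pocket2 below 0.005 m and z of large_a in the frame of nest between 0.018 and 0.0245 m and angle between large_a's own z axis and vertical below 0.1 rad)) and ((horizontal distance between large_b and pocket0 below 0.005 m and z of large_b in the frame of nest between 0.018 and 0.0245 m and angle between large_b's own z axis and vertical below 0.1 rad) or (horizontal distance between large_b and pocket2 below 0.005 m and z of large_b in the frame of nest between 0.018 and 0.0245 m and angle between large_b's own z axis and vertical below 0.1 rad)) and ((horizontal distance between small_a and pocket1 below 0.005 m and z of small_a in the frame of nest between 0.018 and 0.0245 m and angle between small_a's own z axis and vertical below 0.1 rad) or (horizontal distance between small_a and pocket3 below 0.005 m and z of small_a in the frame of nest between 0.018 and 0.0245 m and angle between small_a's own z axis and vertical below 0.1 rad)) and ((horizontal distance between small_b and pocket1 below 0.005 m and z of small_b in the frame of nest between 0.018 and 0.0245 m and angle between small_b's own z axis and vertical below 0.1 rad) or (horizontal distance between small_b and pocket3 below 0.005 m and z of small_b in the frame of nest between 0.018 and 0.0245 m and angle between small_b's own z axis and vertical below 0.1 rad))), for 0.2 s.
2. then the crank handle is unfolded upright (value of joint handle above 1.35 rad), for 0.1 s.
3. then the crank is wound to its stop with the handle upright (value of joint crank above 6 rad and value of joint handle above 1 rad), for 0.1 s.
At the end, for the whole second after the job is handed in: Every driver present sits in a nest pocket of its own size (within 5 mm of its centre, underside less than 2.5 mm above the pocket floor, upright within 0.1 rad) and at rest, the crank is past 5.95 rad with the keeper bar at least 33 mm over, and the handle is folded to below 0.25 rad (all of step 1 and value of joint crank above 5.95 rad and value of joint keeper above 0.033 m and value of joint handle below 0.25 rad and linear speed of each of large_a, large_b, small_a, small_b below 0.02 m/s); the robot touches nothing.
It fails at once if another thing on the bench is pushed more than 3 cm from its place (distance of any of bearing, collar, spanner, screwdriver from where it was at the start of the episode above 0.03 m).
Of large_a, large_b, small_a, small_b only 3 to 4 are there at a start; the rules pass over those that are not, and their reading is None.
At some moment in a run one of large_a, large_b, small_a, small_b may be knocked a few centimetres aside while the robot is not near it.
Once in a run the grip may slacken for a moment while it holds something.
It also fails if it takes over 210 s, if anything falls off the work surface, if the arm or the gripper's body presses on something with over 40 N, if the wrist force passes 120 N, or if a joint passes its speed limit or range.

### The arm

A 6-joint arm with a two-finger parallel gripper is mounted at the origin on the work surface. World frame = base frame: x ahead of the robot, y to its left, z up, the work surface at z = 0. Lengths are in m, angles in rad, forces in N, time in s.
With the tool pointing down it reaches from about 0.325 to 0.875 m from the base axis. Payload 4.4 kg.
Tool frame: the origin (TCP) lies on the centre line of the jaws, within the pads' length; the fingertips stand 8 mm ahead of it and the grasp point (between the pads) lies 11 mm behind it; x points along the fingers, y is the direction in which the jaws open and shut, and the axes are right-handed (so a half turn about x gives the same grasp; the last joint's range is limited). The gripper opens to 85 mm and grips with 20 to 120 N. Pads are 22 mm wide; open, the fingers measure 114 mm over their backs; the gripper's body (76 mm by 85 mm) begins 54 mm behind the grasp point. The pads swing forward as they close: fully open they stand 13 mm farther back than shut.
Start: joints at [-1.421, 0.207, 1.542, -0, 1.393, -0.15], TCP at [0.17, -0.549, 0.217] pointing down, gripper open.
Joint ranges: [-2.73, 2.73], [-0.86, 2.22], [0.23, 2.46], [-1.11, 4.25], [0.08, 2.63], [-2.82, 2.82]. Speed limits (rad/s): [2.79, 2.79, 3.14, 3.14, 3.14, 3.14].

### API

Orientations are given as a rotation vector (axis times angle).
In Python, from cell import r gives the robot as it stands. The module is installed in compiled form; this text tells all that it offers.
- The arm moves only by the tool arm_command, never from a script. Its argument "motion" is one flat list of numbers, 6 for each row, row after row: the shift along the tool's x, y, z in m, then the turn, a rotation vector about the tool's x, y, z in rad. In form: [x, y, z, ax, ay, az, x, y, z, ax, ay, az, ...]. A call has exactly 10 rows; each row shifts and turns the commanded pose from where the row before left it, along the tool's axes as they then stand; what a row does not reach is not made up. A row lasts 1/8 s, in which the tool goes at most 62.5 mm and 10.7 degrees, less where a joint would pass 70% of its speed; a pose out of reach is approached as far as the arm can. A call is refused whole if a number of a shift passes 0.0625 or a number of a turn 0.188, either way. A call with a gripper value outside its range is refused whole. "claw" is the closure, from -1 (fully open) to 1 (shut), set as the call begins (left out, the last holds). The fingers move at their own pace and stop on an object; "newtons" is the grip in N (left out, the last holds). Time passes only in rows, so rows that do not move let the fingers close, or fill a call up. It gives the time, the measured TCP pose, the force and the opening at its end, in the units of the state.
- r.read_state(): the state, without advancing time (a new reading comes with each control period).
- r.grab_frame(name): name is "scene" or "top" or "wrist"; returns a dict with "pixels" (384x512x3 uint8, blue, green, red), "fx", "fy", "cx", "cy" (pixels), "dist_coeffs" ([k1, k2, p1, p2, k3] as OpenCV has them; the pictures are not rectified), "xyz" and "attitude" of the camera in the world; the wrist camera has in their place "tool_from_camera" (4x4, takes a point from camera to tool coordinates, whose origin is the TCP and whose axes are the tool frame's). Camera axes: x right, y up, looking along -z (the intrinsics and any distortion apply to the point x, -y, -z); pixel columns grow to the right and rows downward; lengths in m; the calibration is good to about 2 mm. A picture is of the moment at which its call begins: read the wrist's pose just before it. There is no depth.
- r.close_job(): hands the job in, once; it reports no verdict.
The state is a dict: "clock": time; "qpos": joint angles; "qvel": joint speeds; "joint_torque": joint torques, N m; "position": TCP position; "orientation": TCP orientation; "wrist_force": force on the tool from outside, world axes, zero at the start; "torque": the same for the moment, N m; "width": opening from 0.0 (shut) to 1.0 (fully open).
Only numpy, scipy, OpenCV 4.12 (cv2) and the standard library are available. Lean on these libraries where they do the work, as an engineer would, in place of code of your own. Each camera call takes 0.05 s, during which the arm holds its last target.

## Working session

There is one attempt and no reset: what is moved stays moved. The work goes in short steps, Python scripts to look and compute and a tool call to move; the robot and the scene stay as the last step left them, time stands still between calls to the robot, and variables do not carry over. Pictures are saved under pics/ and viewed, and the job is handed in when it is done.

Besides the shell and the picture viewer there is one more tool, called as name(argument=value, ...), one argument or row to a line, values as JSON. arm_command: Moves the arm, as the interface text tells. Its arguments: {"type":"object","properties":{"motion":{"type":"array","items":{"type":"number"}},"claw":{"type":"number"},"newtons":{"type":"number"}},"required":["motion"]}

```bash
mkdir -p pics; ls; python3 - <<'E'
from cell import r
import cv2
s=r.read_state();print(s)
for n in["scene","top","wrist"]:
    f=r.grab_frame(n);cv2.imwrite(f"pics/{n}0.png",f["pixels"])
    print(n,{k:v for k,v in f.items() if k!="pixels"})
E
```

```text
pics
{'clock': 0.0, 'qpos': array([-1.42150260e+00,  2.07429310e-01,  1.54299518e+00,  2.89729082e-05,
        1.39350209e+00, -1.50480359e-01]), 'qvel': array([-0.00212964, -0.00058737, -0.000129  , -0.00046931, -0.0006392 ,
        0.00113614]), 'joint_torque': array([-6.89778462e-04, -3.83034897e+01, -2.91597819e+01, -3.01493428e-04,
        1.03639692e-02, -1.50090261e-05]), 'position': array([ 0.16968767, -0.54854682,  0.21620097]), 'orientation': array([ 2.0611419 ,  0.31369536, -2.06107958]), 'wrist_force': array([-0.43322812, -0.26338344, -0.34272915]), 'torque': array([ 0.00923374,  0.02814527, -0.00449627]), 'width': 0.9971272850642019}
scene {'fx': 397.04730349600584, 'fy': 397.04730349600584, 'cx': 253.9525847368791, 'cy': 186.30781942667952, 'dist_coeffs': array([-0.01415481,  0.        ,  0.        ,  0.        ,  0.        ]), 'xyz': array([ 0.9065638 , -0.36790443,  0.98945867]), 'attitude': array([0.49967485, 0.17698727, 0.65854021])}
top {'fx': 413.05653258008994, 'fy': 413.05653258008994, 'cx': 254.43458948582415, 'cy': 189.85923455932067, 'dist_coeffs': array([-0.13755906,  0.        ,  0.        ,  0.        ,  0.        ]), 'xyz': array([0.49352135, 0.03121321, 1.24793815]), 'attitude': array([ 0.03435532, -0.05403906, -1.55672343])}
wrist {'fx': 345.58723186506745, 'fy': 345.58723186506745, 'cx': 253.14235110655798, 'cy': 191.8355996429256, 'dist_coeffs': array([-0.03351549,  0.        ,  0.        ,  0.        ,  0.        ]), 'tool_from_camera': array([[-7.48400951e-05,  2.92732844e-01, -9.56194267e-01,
        -1.55532276e-01],
       [ 9.99999927e-01, -3.37631617e-04, -1.81632498e-04,
        -8.44973049e-04],
       [-3.76011214e-04, -9.56194211e-01, -2.92732797e-01,
        -7.47850794e-02],
       [ 0.00000000e+00,  0.00000000e+00,  0.00000000e+00,
         1.00000000e+00]])}
```

View pics/top0.png

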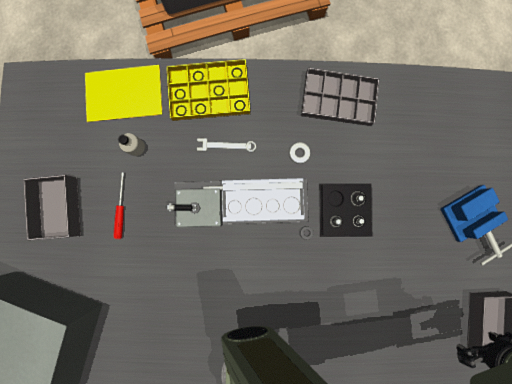

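View pics/scene0.png

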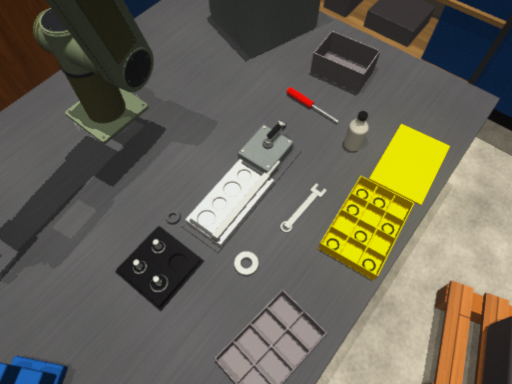

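View pics/wrist0.png

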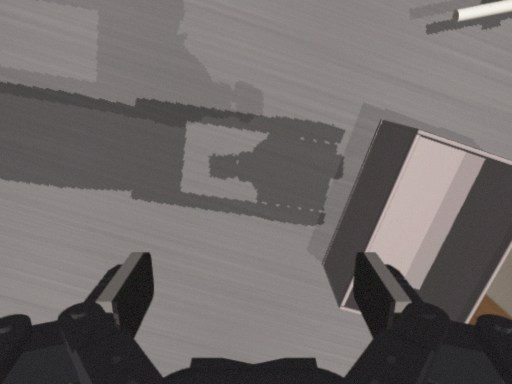

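The top view shows the nest at about (263,205), with its crank and handle at (185,208). The tray is at (346,210), with 3 drivers at about (360,198), (337,221) and (359,221). The collar is at (306,233). I'll measure next.

```bash
cat > h.py <<'E'
import numpy as np,cv2
from scipy.spatial.transform import Rotation as R
from cell import r
def campose(f,s=None):
    if "xyz" in f: return R.from_rotvec(f["attitude"]).as_matrix(),np.array(f["xyz"])
    T=f["tool_from_camera"];Rt=R.from_rotvec(s["orientation"]).as_matrix()
    return Rt@T[:3,:3],Rt@T[:3,3]+s["position"]
def K(f): return np.array([[f["fx"],0,f["cx"]],[0,f["fy"],f["cy"]],[0,0,1.]])
def rays(f,px,s=None):
    Rc,c=campose(f,s)
    u=cv2.undistortPoints(np.array(px,float).reshape(-1,1,2),K(f),f["dist_coeffs"])[:,0]
    d=np.c_[u[:,0],-u[:,1],-np.ones(len(u))]
    return c,d@Rc.T
def plane(f,px,z,s=None):
    c,d=rays(f,px,s); return c+d*((z-c[2])/d[:,2])[:,None]
def proj(f,P,s=None):
    Rc,c=campose(f,s); q=(np.array(P,float).reshape(-1,3)-c)@Rc
    q=np.c_[q[:,0],-q[:,1],-q[:,2]]
    return cv2.projectPoints(q,np.zeros(3),np.zeros(3),K(f),f["dist_coeffs"])[0][:,0]
def tri(c1,d1,c2,d2):
    A=np.c_[d1,-d2];t=np.linalg.lstsq(A,c2-c1,rcond=None)[0]
    a=c1+t[0]*d1;b=c2+t[1]*d2;return (a+b)/2,np.linalg.norm(a-b)
def crop(f,x0,y0,w,h,k,name):
    cv2.imwrite(name,cv2.resize(f["pixels"][y0:y0+h,x0:x0+w],None,fx=k,fy=k,interpolation=cv2.INTER_CUBIC))
E
python3 - <<'E'
from h import *
f=r.grab_frame("top");crop(f,160,165,230,85,3.4,"pics/t1.png")
for p in[(185,208),(263,205),(346,210)]: print(plane(f,[p],0.03))
g=r.grab_frame("scene");crop(g,105,115,200,200,3,"pics/s1.png")
E
```

```text
[[0.50586912 0.220642   0.03      ]]
[[ 0.51800325 -0.00947719  0.03      ]]
[[ 0.50615743 -0.25685045  0.03      ]]
```

View pics/t1.png

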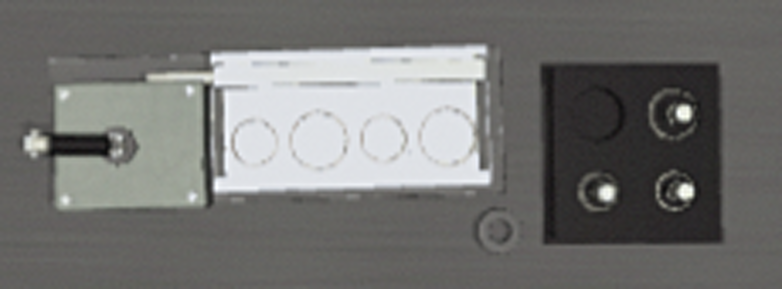

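View pics/s1.png

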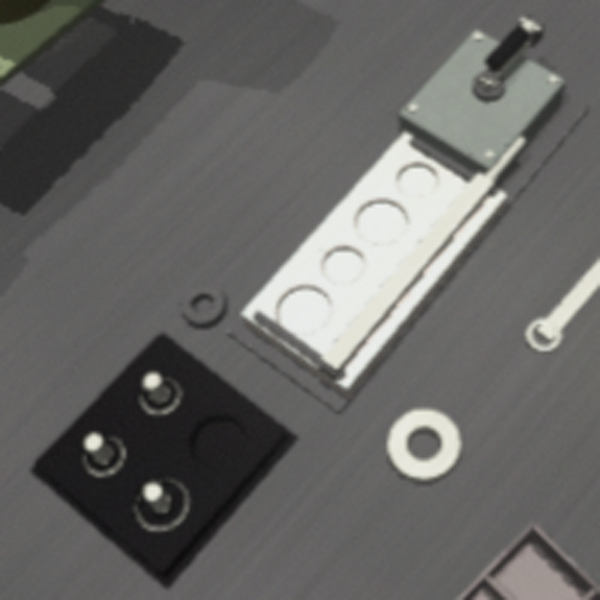

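The tray holds one large driver in the far-right pocket and two small ones in the near pockets. The far-left pocket is empty. I'll take coarse positions first and refine with the wrist camera.

```bash
python3 - <<'E'
from h import *
s=r.read_state();print(R.from_rotvec(s["orientation"]).as_matrix().round(3))
f=r.grab_frame("top")
C=lambda p:[(160+a/3.4,165+b/3.4) for a,b in p]
print("pockets",plane(f,C([(254,142),(319,140),(384,138),(447,136)]),0.03).round(4))
print("stems top",plane(f,C([(682,113),(607,192),(685,192)]),0.052).round(4))
print("tray corners",plane(f,C([(541,65),(718,63),(722,242),(543,243)]),0.02).round(4))
print("crank hub",plane(f,C([(122,144)]),0.068),"end",plane(f,C([(33,143)]),0.08))
print("collar",plane(f,C([(497,231)]),0.014))
E
```

```text
[[-0.     0.295 -0.955]
 [ 0.001 -0.955 -0.295]
 [-1.    -0.001 -0.   ]]
pockets [[ 0.5117  0.0738  0.03  ]
 [ 0.5142  0.0175  0.03  ]
 [ 0.5167 -0.0388  0.03  ]
 [ 0.5191 -0.0936  0.03  ]]
stems top [[ 0.5409 -0.2951  0.052 ]
 [ 0.4723 -0.2297  0.052 ]
 [ 0.4728 -0.2979  0.052 ]]
tray corners [[ 0.5829 -0.1773  0.02  ]
 [ 0.587  -0.3367  0.02  ]
 [ 0.4283 -0.3405  0.02  ]
 [ 0.4265 -0.1801  0.02  ]]
crank hub [[0.50781013 0.18351132 0.068     ]] end [[0.50734439 0.25657123 0.08      ]]
collar [[ 0.43639792 -0.14026748  0.014     ]]
```

arm_command(
  motion=[0,0,0,0.14,0,0,0,0,0,0.14,0,0,-0.004,-0.039,-0.041,0,0,0,-0.004,-0.039,-0.041,0,0,0,-0.004,-0.039,-0.041,0,0,0,-0.004,-0.039,-0.041,0,0,0,-0.004,-0.039,-0.041,0,0,0,-0.004,-0.039,-0.041,0,0,0,-0.004,-0.039,-0.041,0,0,0,-0.004,-0.039,-0.041,0,0,0],
  claw=-1,
)

```text
clock: 1.55
position: [0.4927, -0.2295, 0.2497]
orientation: [2.212, 0.021, -2.211]
wrist_force: [-0.7, -0.8, 0.6]
width: 1.003
```

```bash
cat >> h.py <<'E'
def axes(s=None):
    s=s or r.read_state(); return R.from_rotvec(s["orientation"]).as_matrix()
def delta(target,yaw,s=None):
    """shift in tool axes to reach world target with tool y=-(nest y), z=-(nest x) at yaw; and turn about tool (applied first)"""
    s=s or r.read_state();A=axes(s);c,n=np.cos(yaw),np.sin(yaw)
    B=np.array([[0,n,-c],[0,-c,-n],[-1,0,0]],float)
    return "turn(tool) first",R.from_matrix(A.T@B).as_rotvec().round(4),"then shift",(B.T@(np.array(target)-s["position"])).round(4),"pos",s["position"].round(4)
def wrist(name,k=1.5):
    s=r.read_state();f=r.grab_frame("wrist")
    cv2.imwrite(name,cv2.resize(f["pixels"],None,fx=k,fy=k,interpolation=cv2.INTER_CUBIC));return f,s
E
python3 - <<'E'
from h import *
import pickle
f,s=wrist("pics/w1.png");pickle.dump((f,s),open("w1.pkl","wb"))
print(s["clock"],s["position"],axes(s).round(3),s["qvel"].round(3))
E
```

```text
1.55 [ 0.49270667 -0.22949295  0.24969029] [[ 0.    0.02 -1.  ]
 [-0.   -1.   -0.02]
 [-1.    0.   -0.  ]] [ 0.848  0.28  -0.372 -0.004  0.089  0.841]
```

View pics/w1.png

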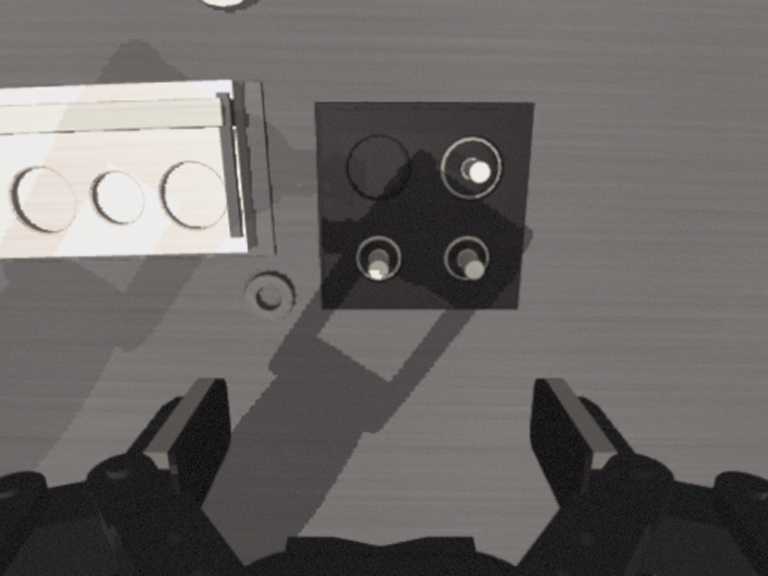

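The wrist picture shows the tray, with discs at about (313,112), (252,172) and (311,172) native pixels, plus nest pockets 0–2. The arm was still moving, so I'll retake it still and measure the rings.

```bash
python3 - <<'E'
from h import *
import pickle
f,s=wrist("pics/w2.png",1);pickle.dump((f,s),open("w2.pkl","wb"))
print(s["position"],s["qvel"].round(3))
crop(f,200,55,170,160,4,"pics/w2a.png");crop(f,0,40,200,140,4,"pics/w2b.png")
E
```

```text
[ 0.49729595 -0.22412854  0.25033299] [-0.076 -0.029  0.04  -0.062  0.015 -0.154]
```

View pics/w2a.png

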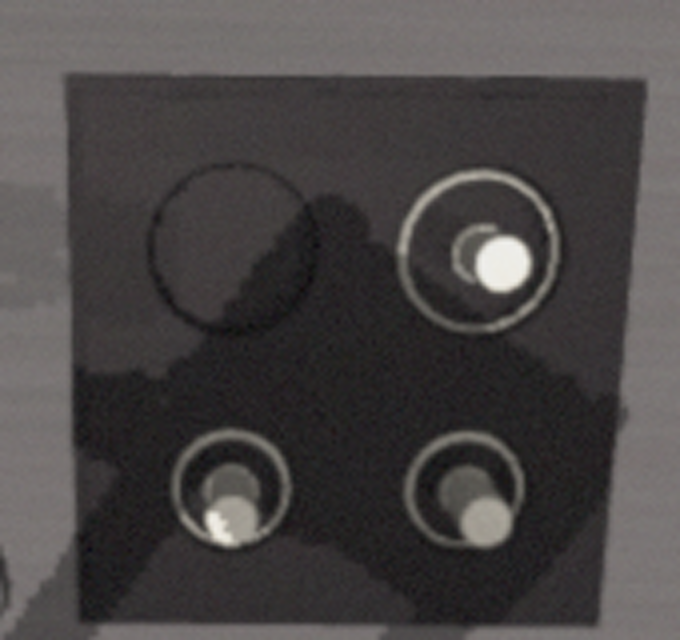

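View pics/w2b.png

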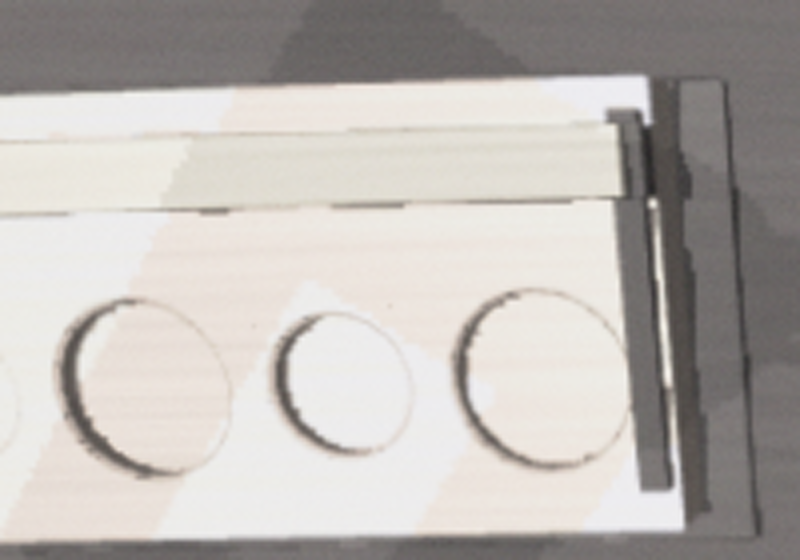

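```bash
python3 - <<'E'
from h import *
import pickle
f,s=pickle.load(open("w2.pkl","rb"))
C=lambda p,x,y:[(x+a/4,y+b/4) for a,b in p]
print("disc L,SL,SR",plane(f,C([(480,251),(231,489),(465,490)],200,55),0.018,s).round(4))
print("stemtop",plane(f,C([(503,264),(231,521),(486,522)],200,55),0.052,s).round(4))
print("tray",plane(f,C([(66,74),(645,80),(598,625),(81,623)],200,55),0.02,s).round(4))
print("pockets 2 1 0",plane(f,C([(146,387),(344,383),(542,378)],0,40),0.03,s).round(4))
E
```

```text
disc L,SL,SR [[ 0.5419 -0.2951  0.018 ]
 [ 0.4723 -0.2284  0.018 ]
 [ 0.4739 -0.2962  0.018 ]]
stemtop [[ 0.5414 -0.2948  0.052 ]
 [ 0.4722 -0.2281  0.052 ]
 [ 0.4737 -0.296   0.052 ]]
tray [[ 0.5854 -0.1812  0.02  ]
 [ 0.5881 -0.3353  0.02  ]
 [ 0.4342 -0.3386  0.02  ]
 [ 0.4306 -0.1851  0.02  ]]
pockets 2 1 0 [[ 0.5151  0.017   0.03  ]
 [ 0.5173 -0.0388  0.03  ]
 [ 0.5199 -0.0937  0.03  ]]
```

```bash
python3 - <<'E'
from h import *
print(delta((0.4724,-0.2284,0.10),0.02))
E
```

```text
('turn(tool) first', array([ 0.0068, -0.0027,  0.001 ]), 'then shift', array([0.15  , 0.0011, 0.0225]), 'pos', array([ 0.4949, -0.2269,  0.25  ]))
```

arm_command(
  motion=[0.03,0,0.005,0.006,-0.002,0,0.03,0,0.005,0,0,0,0.03,0,0.005,0,0,0,0.03,0.001,0.005,0,0,0,0.03,0,0.0025,0,0,0,0,0,0,0,0,0,0,0,0,0,0,0,0,0,0,0,0,0,0,0,0,0,0,0,0,0,0,0,0,0],
  claw=-0.2,
  newtons=60,
)

```text
clock: 2.9
position: [0.4692, -0.2325, 0.1001]
orientation: [2.213, 0.015, -2.215]
wrist_force: [0.2, 0.1, -0.9]
width: 0.599
```

```bash
python3 - <<'E'
from h import *
print(delta((0.4724,-0.2284,0.034),0.02))
f,s=wrist("pics/w3.png",1.5);print(s["width"],s["qvel"].round(3), proj(f,[(0.4724,-0.2284,0.052)],s)*1.5)
E
```

```text
('turn(tool) first', array([-0.006 ,  0.001 , -0.0007]), 'then shift', array([ 0.0661, -0.004 , -0.0032]), 'pos', array([ 0.4692, -0.2325,  0.1001]))
0.599476782196508 [-0.001  0.006  0.005  0.    -0.001  0.001] [[371.85404298 308.31190201]]
```

View pics/w3.png

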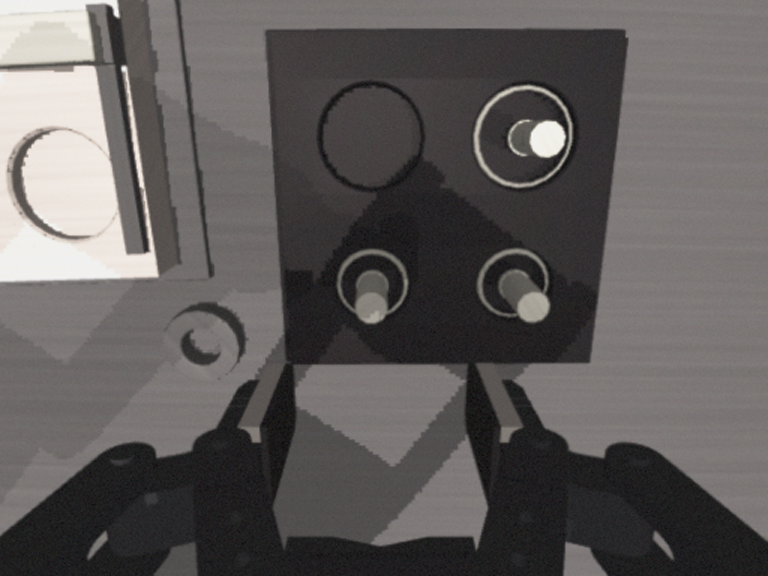

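The predicted stem top (372,308) matches the image (371,306). I'm descending and gripping.

arm_command(
  motion=[0,-0.002,-0.0016,0,0,0,0,-0.002,-0.0016,0,0,0,0.011,0,0,0,0,0,0.011,0,0,0,0,0,0.011,0,0,0,0,0,0.011,0,0,0,0,0,0.011,0,0,0,0,0,0.011,0,0,0,0,0,0,0,0,0,0,0,0,0,0,0,0,0],
)

```text
clock: 4.2
position: [0.4721, -0.2284, 0.0336]
orientation: [2.213, 0.015, -2.216]
wrist_force: [-0.4, 0.8, 1.0]
width: 0.599
```

arm_command(
  motion=[0,0,0,0,0,0,0,0,0,0,0,0,0,0,0,0,0,0,0,0,0,0,0,0,0,0,0,0,0,0,0,0,0,0,0,0,0,0,0,0,0,0,0,0,0,0,0,0,0,0,0,0,0,0,0,0,0,0,0,0],
  claw=1,
  newtons=60,
)

```text
clock: 5.45
position: [0.4723, -0.2287, 0.034]
orientation: [2.213, 0.014, -2.215]
wrist_force: [-1.2, -1.1, 5.4]
width: 0.106
```

arm_command(
  motion=[-0.004,0,0,0,0,0,-0.008,0,0,0,0,0,-0.011,0,0,0,0,0,-0.011,0,0,0,0,0,-0.014,0,0,0,0,0,-0.014,0,0,0,0,0,-0.014,0,0,0,0,0,-0.014,0,0,0,0,0,0,0,0,0,0,0,0,0,0,0,0,0],
)

```text
clock: 6.7
position: [0.4717, -0.228, 0.1231]
orientation: [2.212, 0.016, -2.218]
wrist_force: [-0.4, -0.2, -0.7]
width: 0.102
```

```bash
python3 - <<'E'
from h import *
print(delta((0.5117,0.0738,0.124),0.02))
f,s=wrist("pics/w4.png",1.5)
E
```

```text
('turn(tool) first', array([-0.0062,  0.0026,  0.0005]), 'then shift', array([-0.0009, -0.3009, -0.046 ]), 'pos', array([ 0.4717, -0.228 ,  0.1231]))
```

View pics/w4.png

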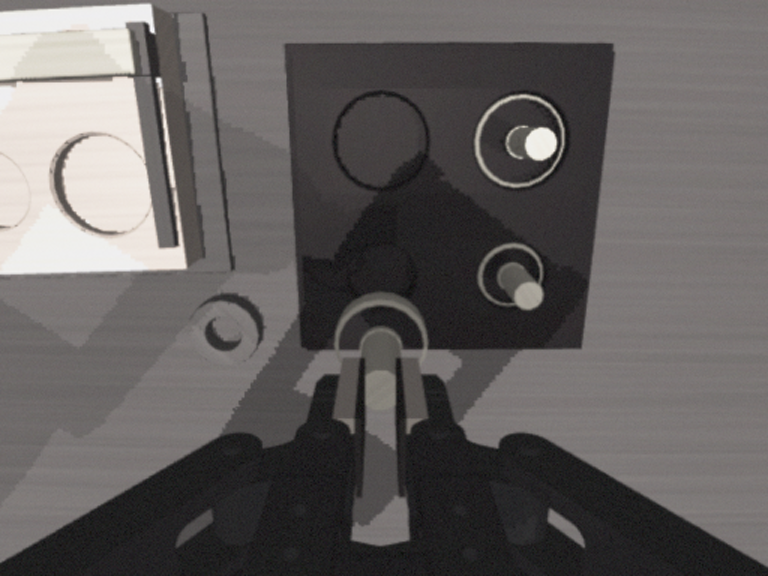

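The small driver is held at about (380,340) and its pocket is empty. I'm carrying it to pocket3.

arm_command(
  motion=[0,-0.02,-0.003,0,0,0,0,-0.035,-0.005,0,0,0,0,-0.045,-0.007,0,0,0,0,-0.05,-0.008,0,0,0,0,-0.05,-0.008,0,0,0,0,-0.045,-0.007,0,0,0,0,-0.035,-0.005,0,0,0,0,-0.021,-0.003,0,0,0,0,0,0,0,0,0,0,0,0,0,0,0],
  claw=1,
  newtons=100,
)

```text
clock: 8.0
position: [0.5132, 0.0736, 0.1229]
orientation: [2.211, 0.016, -2.217]
wrist_force: [-0.3, -0.4, -0.4]
width: 0.073
```

```bash
python3 - <<'E'
from h import *
import pickle
print(delta((0.5117,0.0738,0.124),0.02))
f,s=wrist("pics/w5.png",1.5);pickle.dump((f,s),open("w5.pkl","wb"));print(s["width"],s["qvel"].round(3))
E
```

```text
('turn(tool) first', array([-0.0056,  0.0031, -0.0003]), 'then shift', array([-0.0011, -0.0003,  0.0015]), 'pos', array([0.5132, 0.0736, 0.1229]))
0.07344382503002372 [-0.022 -0.003 -0.002  0.001 -0.    -0.003]
```

View pics/w5.png

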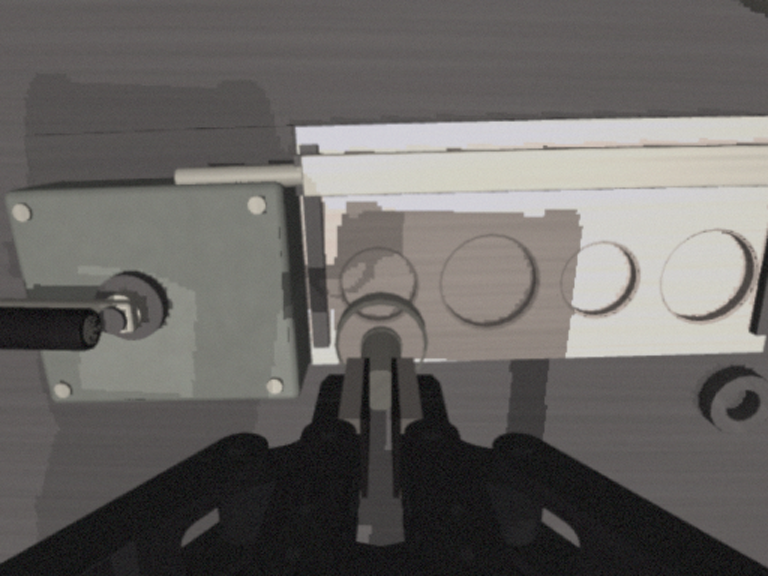

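```bash
python3 - <<'E'
from h import *
import pickle
f,s=pickle.load(open("w5.pkl","rb"))
crop(f,170,130,200,130,4,"pics/w5a.png")
P=np.array([(378,282),(489,280),(601,278),(707,276)])/1.5
print(plane(f,P,0.03,s).round(4))
# predicted disc rim bounds in held state
a=np.linspace(0,2*np.pi,40)
for dz in(0.095,0.107):
  q=proj(f,np.c_[s["position"][0]+.017*np.cos(a),s["position"][1]+.017*np.sin(a),0*a+dz],s)*1.5
  print(dz,q.min(0),q.max(0))
E
```

```text
[[ 0.5144  0.0752  0.03  ]
 [ 0.5163  0.0198  0.03  ]
 [ 0.5182 -0.0366  0.03  ]
 [ 0.52   -0.0908  0.03  ]]
0.095 [337.14597997 291.16497842] [426.30525721 374.07833818]
0.107 [334.53451756 301.55772677] [429.18465706 388.8626937 ]
```

View pics/w5a.png

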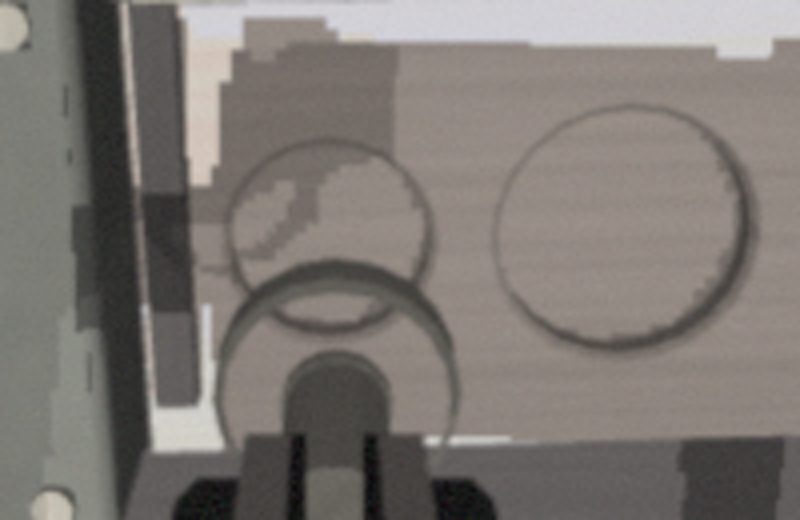

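The pocket3 measurement relative to the held disc gives about (0.5135,0.0746). I'll descend to just above the plate and look again.

arm_command(
  motion=[0.01,-0.001,-0.0003,0,0,0,0.01,0,0,0,0,0,0.01,0,0,0,0,0,0.01,0,0,0,0,0,0.01,0,0,0,0,0,0.006,0,0,0,0,0,0,0,0,0,0,0,0,0,0,0,0,0,0,0,0,0,0,0,0,0,0,0,0,0],
)

```text
clock: 9.3
position: [0.5143, 0.0744, 0.0677]
orientation: [2.213, 0.015, -2.216]
wrist_force: [-0.9, -0.8, 0.2]
width: 0.072
```

```bash
python3 - <<'E'
from h import *
import pickle
f,s=wrist("pics/w6.png",1);pickle.dump((f,s),open("w6.pkl","wb"));print(s["position"],s["width"],s["qvel"].round(3))
crop(f,170,130,200,130,4,"pics/w6a.png")
E
```

```text
[0.51434579 0.0744021  0.06768951] 0.07188900590108614 [ 0.001  0.002  0.003  0.    -0.001  0.002]
```

View pics/w6a.png

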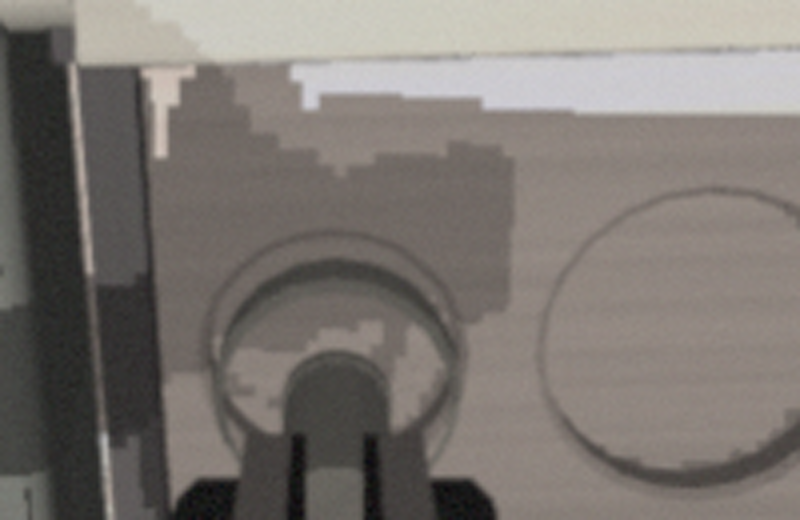

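```bash
python3 - <<'E'
from h import *
import pickle
f,s=pickle.load(open("w6.pkl","rb"))
a=np.linspace(0,2*np.pi,400);p=s["position"]
def b(x,y,z,rad):
  q=proj(f,np.c_[x+rad*np.cos(a),y+rad*np.sin(a),0*a+z],s); q=(q-[170,130])*4; return q.min(0).round(1),q.max(0).round(1)
print("pocket at tcp",b(p[0],p[1],.03,.019), b(.5135,.0746,.03,.019))
print("disc under",b(p[0],p[1],p[2]-.028,.017),"top",b(p[0],p[1],p[2]-.016,.017))
E
```

```text
pocket at tcp (array([210.7, 223.4]), array([465. , 461.1])) (array([209.5, 228.9]), array([463.4, 466.1]))
disc under (array([219. , 256.5]), array([457.2, 477.9])) top (array([212. , 284.1]), array([464.8, 517.2]))
```

arm_command(
  motion=[0,0,0.0013,0,0,0,0,0,0,0,0,0,0.004,0,0,0,0,0,0.004,0,0,0,0,0,0.004,0,0,0,0,0,0.003,0,0,0,0,0,0.002,0,0,0,0,0,0,0,0,0,0,0,0,0,0,0,0,0,0,0,0,0,0,0],
)

```text
clock: 10.6
position: [0.5128, 0.0744, 0.0503]
orientation: [2.213, 0.015, -2.217]
wrist_force: [-0.8, 0.0, -0.6]
width: 0.077
```

It is in the pocket with no contact force, so I'm releasing it and going up.

arm_command(
  motion=[0,0,0,0,0,0,0,0,0,0,0,0,0,0,0,0,0,0,-0.01,0,0,0,0,0,-0.015,0,0,0,0,0,-0.015,0,0,0,0,0,-0.015,0,0,0,0,0,-0.015,0,0,0,0,0,0,0,0,0,0,0,0,0,0,0,0,0],
  claw=0,
)

```text
clock: 11.85
position: [0.5125, 0.0744, 0.1201]
orientation: [2.212, 0.015, -2.217]
wrist_force: [-0.2, 0.2, -0.5]
width: 0.501
```

```bash
python3 - <<'E'
from h import *
f,s=wrist("pics/w7.png",1.5);print(s["position"],s["width"],s["qvel"].round(3))
print(delta((0.4738,-0.2961,0.12),0.02))
print(plane(f,np.array([(378,282)])/1.5,0.03,s))
E
```

```text
[0.51250035 0.0743624  0.12006522] 0.501309459366302 [-0.001  0.011  0.01   0.001  0.002  0.   ]
('turn(tool) first', array([-0.0062,  0.0034,  0.0001]), 'then shift', array([-3.000e-04,  3.696e-01,  4.580e-02]), 'pos', array([0.5122, 0.0744, 0.1197]))
[[0.51457542 0.0760348  0.03      ]]
```

View pics/w7.png

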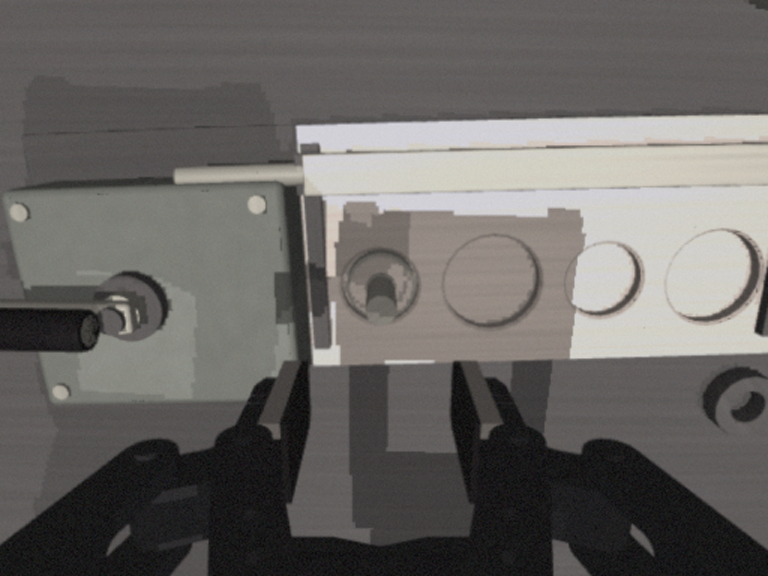

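Small driver 1 is seated at (380,285). Next is the near-right small driver.

arm_command(
  motion=[0,0.025,0.003,0,0,0,0,0.045,0.0055,0,0,0,0,0.055,0.007,0,0,0,0,0.06,0.0075,0,0,0,0,0.06,0.0075,0,0,0,0,0.055,0.007,0,0,0,0,0.045,0.0055,0,0,0,0,0.0246,0.0028,0,0,0,0,0,0,0,0,0,0,0,0,0,0,0],
  claw=-0.2,
)

```text
clock: 13.15
position: [0.4717, -0.2947, 0.1195]
orientation: [2.212, 0.017, -2.219]
wrist_force: [-0.0, 0.0, -0.0]
width: 0.596
```

```bash
python3 - <<'E'
from h import *
print(delta((0.4738,-0.2961,0.034),0.02))
f,s=wrist("pics/w8.png",1.5);print(s["width"],proj(f,[(0.4738,-0.2961,0.052)],s)*1.5)
E
```

```text
('turn(tool) first', array([-0.0061,  0.0034,  0.0019]), 'then shift', array([ 0.0855,  0.0015, -0.0021]), 'pos', array([ 0.4717, -0.2947,  0.1195]))
0.5959493202663902 [[384.98525471 296.04475646]]
```

View pics/w8.png

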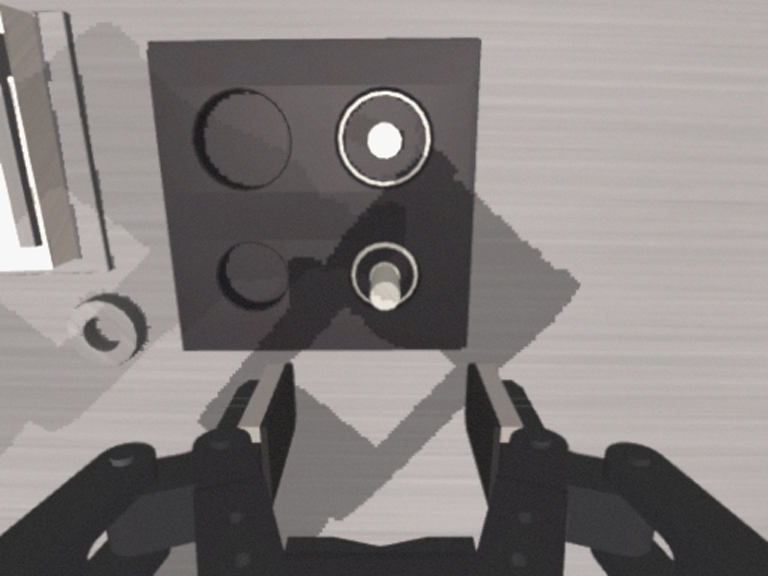

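The stem top at (385,295) matches the prediction of (385,296). I'm descending, gripping and lifting.

arm_command(
  motion=[0.01,0.001,-0.001,-0.006,0.003,0,0.012,0.0005,-0.001,0,0,0,0.012,0,0,0,0,0,0.012,0,0,0,0,0,0.012,0,0,0,0,0,0.012,0,0,0,0,0,0.01,0,0,0,0,0,0.0055,0,0,0,0,0,0,0,0,0,0,0,0,0,0,0,0,0],
)

```text
clock: 14.45
position: [0.4746, -0.2976, 0.0353]
orientation: [2.213, 0.021, -2.209]
wrist_force: [-0.0, -0.1, 0.0]
width: 0.596
```

arm_command(
  motion=[0,0,0,0,0,0,0,0,0,0,0,0,0,0,0,0,0,0,0,0,0,0,0,0,0,0,0,0,0,0,0,0,0,0,0,0,0,0,0,0,0,0,0,0,0,0,0,0,0,0,0,0,0,0,0,0,0,0,0,0],
  claw=1,
  newtons=80,
)

```text
clock: 15.7
position: [0.4746, -0.2974, 0.0355]
orientation: [2.213, 0.022, -2.21]
wrist_force: [-1.4, 2.0, 5.9]
width: 0.08
```

arm_command(
  motion=[-0.004,0,0,0,0,0,-0.008,0,0,0,0,0,-0.011,0,0,0,0,0,-0.011,0,0,0,0,0,-0.014,0,0,0,0,0,-0.014,0,0,0,0,0,-0.014,0,0,0,0,0,-0.014,0,0,0,0,0,0,0,0,0,0,0,0,0,0,0,0,0],
)

```text
clock: 16.95
position: [0.4739, -0.2971, 0.1246]
orientation: [2.212, 0.022, -2.211]
wrist_force: [-0.2, -0.6, -1.4]
width: 0.08
```

```bash
python3 - <<'E'
from h import *
print(delta((0.5172,-0.0378,0.124),0.02))
E
```

```text
('turn(tool) first', array([-0.0002, -0.0005,  0.0005]), 'then shift', array([ 0.0006, -0.2584, -0.0485]), 'pos', array([ 0.4739, -0.2971,  0.1246]))
```

arm_command(
  motion=[0,-0.018,-0.0035,0,0,0,0,-0.03,-0.0055,0,0,0,0,-0.04,-0.0075,0,0,0,0,-0.041,-0.0078,0,0,0,0,-0.041,-0.0078,0,0,0,0,-0.04,-0.0075,0,0,0,0,-0.03,-0.0055,0,0,0,0,-0.0184,-0.0034,0,0,0,0,0,0,0,0,0,0,0,0,0,0,0],
  newtons=100,
)

```text
clock: 18.2
position: [0.5174, -0.0386, 0.1248]
orientation: [2.212, 0.021, -2.211]
wrist_force: [0.4, -0.3, -0.7]
width: 0.062
```

```bash
python3 - <<'E'
from h import *
print(delta((0.5172,-0.0378,0.070),0.02))
f,s=wrist("pics/w9.png",1.5);print(s["width"])
E
```

```text
('turn(tool) first', array([-0.0005, -0.0006, -0.0005]), 'then shift', array([ 0.0548, -0.0008,  0.0001]), 'pos', array([ 0.5174, -0.0386,  0.1248]))
0.06196552024362682
```

View pics/w9.png

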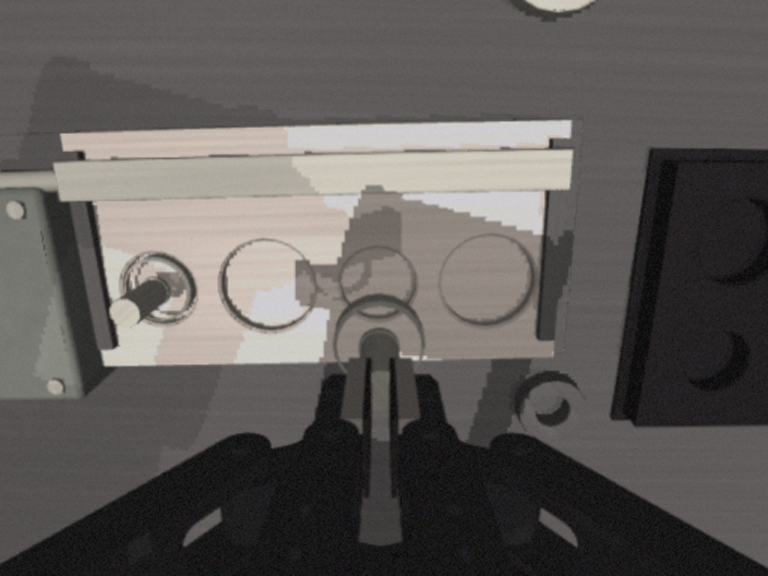

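arm_command(
  motion=[0.01,-0.0008,0.0001,0,0,0,0.01,0,0,0,0,0,0.01,0,0,0,0,0,0.01,0,0,0,0,0,0.01,0,0,0,0,0,0.005,0,0,0,0,0,0,0,0,0,0,0,0,0,0,0,0,0,0,0,0,0,0,0,0,0,0,0,0,0],
)

```text
clock: 19.5
position: [0.5177, -0.0372, 0.0703]
orientation: [2.213, 0.022, -2.209]
wrist_force: [-0.1, 0.0, -1.2]
width: 0.062
```

```bash
cat >> h.py <<'E'
def bb(f,s,x,y,z,rad,x0=170,y0=130,k=4):
    a=np.linspace(0,2*np.pi,400)
    q=(proj(f,np.c_[x+rad*np.cos(a),y+rad*np.sin(a),0*a+z],s)-[x0,y0])*k; return q.min(0).round(1),q.max(0).round(1)
E
python3 - <<'E'
from h import *
f,s=wrist("pics/w10.png",1);crop(f,170,130,200,130,4,"pics/w10a.png");p=s["position"];print(p)
print("pocket at tcp",bb(f,s,p[0],p[1],.03,.019));print("disc under",bb(f,s,p[0],p[1],p[2]-.0295,.017))
E
```

```text
[ 0.51772983 -0.037231    0.07032381]
pocket at tcp (array([212.2, 219.1]), array([463.3, 454.5]))
disc under (array([219.8, 253.8]), array([456.2, 474. ]))
```

View pics/w10a.png

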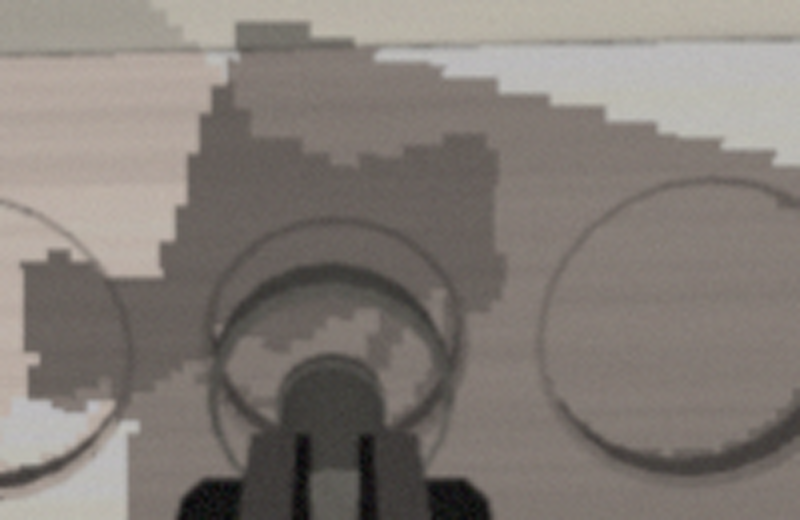

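arm_command(
  motion=[0,0.0007,-0.0011,0,0,0,0,0,0,0,0,0,0.004,0,0,0,0,0,0.004,0,0,0,0,0,0.004,0,0,0,0,0,0.004,0,0,0,0,0,0.0025,0,0,0,0,0,0,0,0,0,0,0,0,0,0,0,0,0,0,0,0,0,0,0],
)

```text
clock: 20.8
position: [0.5187, -0.0379, 0.0516]
orientation: [2.213, 0.022, -2.21]
wrist_force: [-0.6, 1.0, 0.9]
width: 0.06
```

arm_command(
  motion=[0,0,0,0,0,0,0,0,0,0,0,0,0,0,0,0,0,0,-0.01,0,0,0,0,0,-0.015,0,0,0,0,0,-0.015,0,0,0,0,0,-0.015,0,0,0,0,0,-0.015,0,0,0,0,0,0,0,0,0,0,0,0,0,0,0,0,0],
  claw=0,
)

```text
clock: 22.05
position: [0.5182, -0.0378, 0.1212]
orientation: [2.212, 0.022, -2.211]
wrist_force: [0.5, -0.2, -0.5]
width: 0.499
```

```bash
python3 - <<'E'
from h import *
f,s=wrist("pics/w11.png",1.5);print(s["position"],s["width"])
print(delta((0.5416,-0.2950,0.12),0.02))
E
```

```text
[ 0.5181668  -0.03776912  0.12121627] 0.49942519255734
('turn(tool) first', array([-0.0002,  0.0004,  0.0004]), 'then shift', array([ 0.0008,  0.2577, -0.0186]), 'pos', array([ 0.5179, -0.0377,  0.1208]))
```

View pics/w11.png

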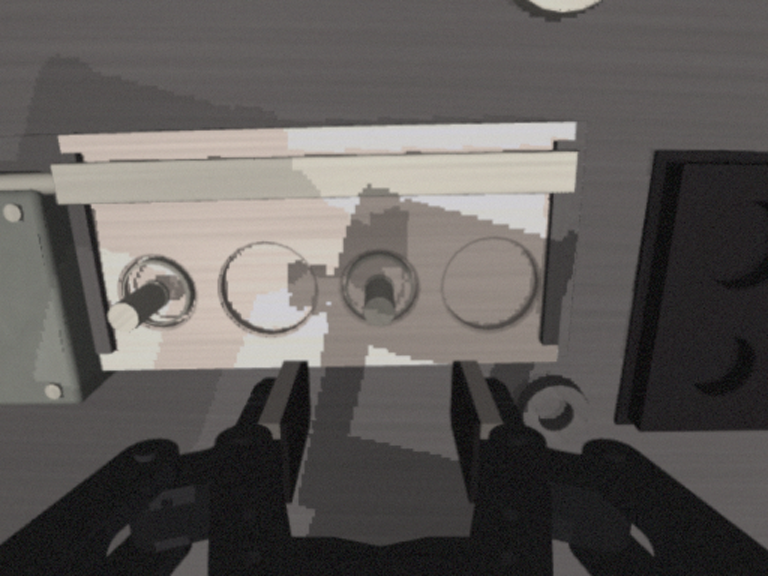

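Both small drivers are seated, at (157,292) and (380,285). Now the large one.

arm_command(
  motion=[0,0.018,-0.0013,0,0,0,0,0.03,-0.0022,0,0,0,0,0.04,-0.0029,0,0,0,0,0.041,-0.003,0,0,0,0,0.041,-0.003,0,0,0,0,0.04,-0.0029,0,0,0,0,0.03,-0.0022,0,0,0,0,0.0177,-0.0013,0,0,0,0,0,0,0,0,0,0,0,0,0,0,0],
  claw=-0.2,
)

```text
clock: 23.35
position: [0.5421, -0.2941, 0.121]
orientation: [2.212, 0.024, -2.212]
wrist_force: [-0.2, -0.2, -0.9]
width: 0.599
```

```bash
python3 - <<'E'
from h import *
print(delta((0.5416,-0.2950,0.034),0.02))
f,s=wrist("pics/w12.png",1.5);print(s["width"],proj(f,[(0.5416,-0.2950,0.052)],s)*1.5)
E
```

```text
('turn(tool) first', array([ 0.0003, -0.0001,  0.0012]), 'then shift', array([0.087 , 0.0009, 0.0005]), 'pos', array([ 0.5421, -0.2941,  0.121 ]))
0.598683334477023 [[383.50491345 300.93577947]]
```

View pics/w12.png

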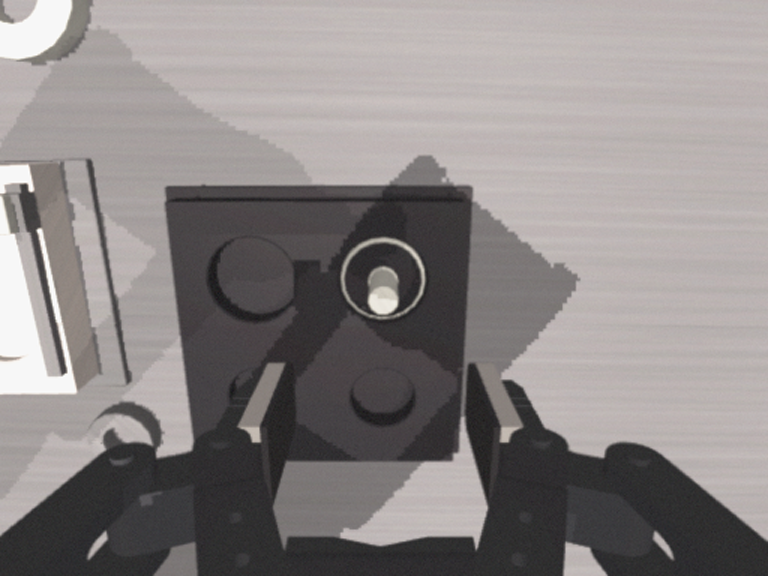

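The stem top at (383,300) matches the prediction.

arm_command(
  motion=[0.012,0.0009,0.0005,0,0,0,0.012,0,0,0,0,0,0.012,0,0,0,0,0,0.012,0,0,0,0,0,0.012,0,0,0,0,0,0.012,0,0,0,0,0,0.01,0,0,0,0,0,0.005,0,0,0,0,0,0,0,0,0,0,0,0,0,0,0,0,0],
)

```text
clock: 24.65
position: [0.5424, -0.2964, 0.035]
orientation: [2.213, 0.021, -2.209]
wrist_force: [0.4, -0.8, 0.4]
width: 0.6
```

arm_command(
  motion=[0,0,0,0,0,0,0,0,0,0,0,0,0,0,0,0,0,0,0,0,0,0,0,0,0,0,0,0,0,0,0,0,0,0,0,0,0,0,0,0,0,0,0,0,0,0,0,0,0,0,0,0,0,0,0,0,0,0,0,0],
  claw=1,
  newtons=80,
)

```text
clock: 25.9
position: [0.5424, -0.296, 0.035]
orientation: [2.213, 0.022, -2.21]
wrist_force: [-1.7, 2.4, 6.0]
width: 0.087
```

arm_command(
  motion=[-0.004,0,0,0,0,0,-0.008,0,0,0,0,0,-0.011,0,0,0,0,0,-0.011,0,0,0,0,0,-0.014,0,0,0,0,0,-0.014,0,0,0,0,0,-0.014,0,0,0,0,0,-0.014,0,0,0,0,0,0,0,0,0,0,0,0,0,0,0,0,0],
)

```text
clock: 27.15
position: [0.5416, -0.2959, 0.1241]
orientation: [2.212, 0.022, -2.211]
wrist_force: [-0.5, 1.1, -1.6]
width: 0.081
```

```bash
python3 - <<'E'
from h import *
print(delta((0.5200,-0.0936,0.124),0.02))
E
```

```text
('turn(tool) first', array([-0.0002, -0.0004,  0.0004]), 'then shift', array([ 1.000e-04, -2.027e-01,  1.760e-02]), 'pos', array([ 0.5416, -0.2959,  0.1241]))
```

arm_command(
  motion=[0,-0.015,0.0013,0,0,0,0,-0.025,0.0022,0,0,0,0,-0.03,0.0026,0,0,0,0,-0.0315,0.0027,0,0,0,0,-0.0315,0.0027,0,0,0,0,-0.03,0.0026,0,0,0,0,-0.025,0.0022,0,0,0,0,-0.0147,0.0013,0,0,0,0,0,0,0,0,0,0,0,0,0,0,0],
  newtons=100,
)

```text
clock: 28.4
position: [0.5205, -0.0941, 0.1246]
orientation: [2.213, 0.021, -2.21]
wrist_force: [-0.4, -1.1, -0.6]
width: 0.067
```

arm_command(
  motion=[0.01,0,0,0,0,0,0.01,0,0,0,0,0,0.01,0,0,0,0,0,0.01,0,0,0,0,0,0.01,0,0,0,0,0,0.004,0,0,0,0,0,0,0,0,0,0,0,0,0,0,0,0,0,0,0,0,0,0,0,0,0,0,0,0,0],
)

```text
clock: 29.65
position: [0.5206, -0.0938, 0.0708]
orientation: [2.213, 0.022, -2.209]
wrist_force: [-0.7, 0.3, -1.0]
width: 0.067
```

```bash
python3 - <<'E'
from h import *
f,s=wrist("pics/w13.png",1);crop(f,150,110,220,150,3.6,"pics/w13a.png");p=s["position"];print(p,s["width"])
A=dict(x0=150,y0=110,k=3.6)
print("pocket at tcp",bb(f,s,p[0],p[1],.03,.024,**A));print("disc under",bb(f,s,p[0],p[1],p[2]-.029,.022,**A))
E
```

```text
[ 0.52064063 -0.09382609  0.07082997] 0.0665354338053227
pocket at tcp (array([233.5, 238.8]), array([518.4, 506. ]))
disc under (array([238.2, 270.4]), array([514.2, 527.5]))
```

View pics/w13a.png

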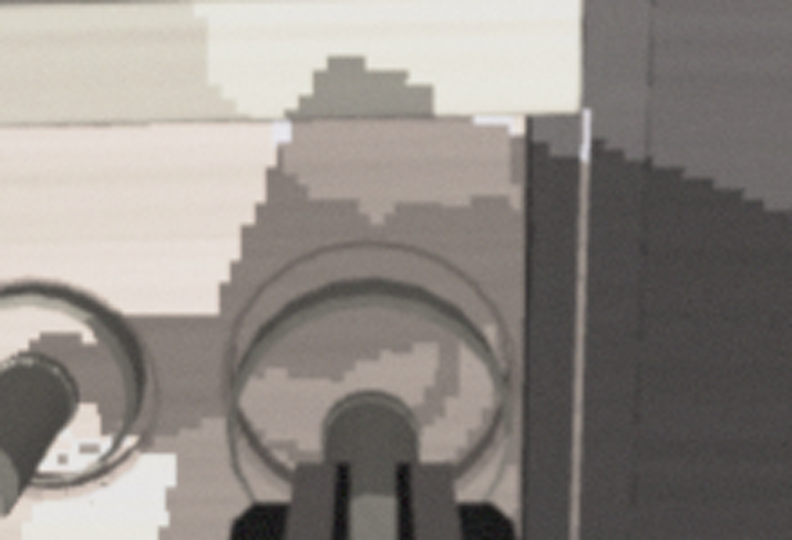

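arm_command(
  motion=[0,-0.0002,-0.0009,0,0,0,0,0,0,0,0,0,0.004,0,0,0,0,0,0.004,0,0,0,0,0,0.004,0,0,0,0,0,0.004,0,0,0,0,0,0.0035,0,0,0,0,0,0,0,0,0,0,0,0,0,0,0,0,0,0,0,0,0,0,0],
)

```text
clock: 30.95
position: [0.5214, -0.0935, 0.0511]
orientation: [2.213, 0.022, -2.21]
wrist_force: [-0.3, 0.4, 1.3]
width: 0.065
```

arm_command(
  motion=[0,0,0,0,0,0,0,0,0,0,0,0,0,0,0,0,0,0,-0.01,0,0,0,0,0,-0.02,0,0,0,0,0,-0.03,0,0,0,0,0,-0.04,0,0,0,0,0,-0.04,0,0,0,0,0,0,-0.04,0,0,0,0,0,-0.04,0,0,0,0],
  claw=0,
)

```text
clock: 32.2
position: [0.5203, -0.0132, 0.1929]
orientation: [2.217, 0.02, -2.207]
wrist_force: [0.6, 0.7, -0.0]
width: 0.499
```

arm_command(
  motion=[0,-0.03,0,0,0,0,0,-0.03,0,0,0,0,0,-0.03,0,0,0,0,0,-0.03,0,0,0,0,0,0,0,0,0,0,0,0,0,0,0,0,0,0,0,0,0,0,0,0,0,0,0,0,0,0,0,0,0,0,0,0,0,0,0,0],
)

```text
clock: 33.45
position: [0.5172, 0.1062, 0.1909]
orientation: [2.213, 0.021, -2.211]
wrist_force: [0.4, -0.5, 0.5]
width: 0.508
```

```bash
python3 - <<'E'
from h import *
import pickle
f,s=wrist("pics/w14.png",1.5);pickle.dump((f,s),open("w14.pkl","wb"));print(s["position"],s["qvel"].round(3))
g=r.grab_frame("scene");crop(g,105,115,200,200,3,"pics/s14.png");pickle.dump(g,open("s14.pkl","wb"))
t=r.grab_frame("top");pickle.dump(t,open("t14.pkl","wb"))
E
```

```text
[0.51721015 0.10616667 0.19093103] [ 0.003  0.001  0.001 -0.     0.001  0.001]
```

View pics/w14.png

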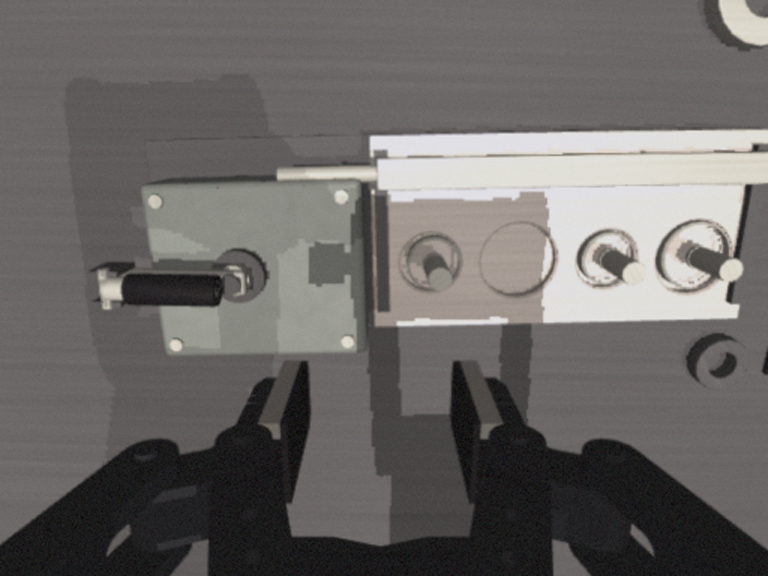

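View pics/s14.png

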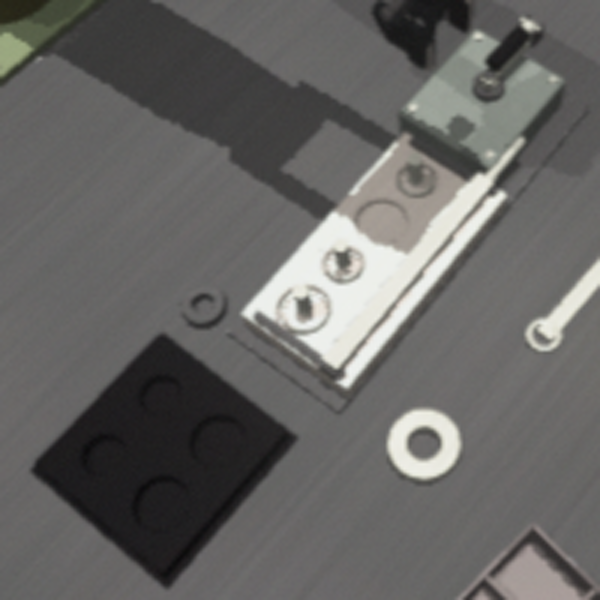

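All three drivers are seated. The handle runs from its free end at about (222,290) to the pivot at about (107,287), in 1.5x wrist pixels. I'm measuring the crank in detail.

```bash
python3 - <<'E'
from h import *
import pickle
f,s=pickle.load(open("w14.pkl","rb"));crop(f,50,110,140,130,5.5,"pics/w14a.png")
t=pickle.load(open("t14.pkl","rb"));crop(t,155,170,80,70,8,"pics/t14a.png")
E
```

```text
(no output)
```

View pics/w14a.png

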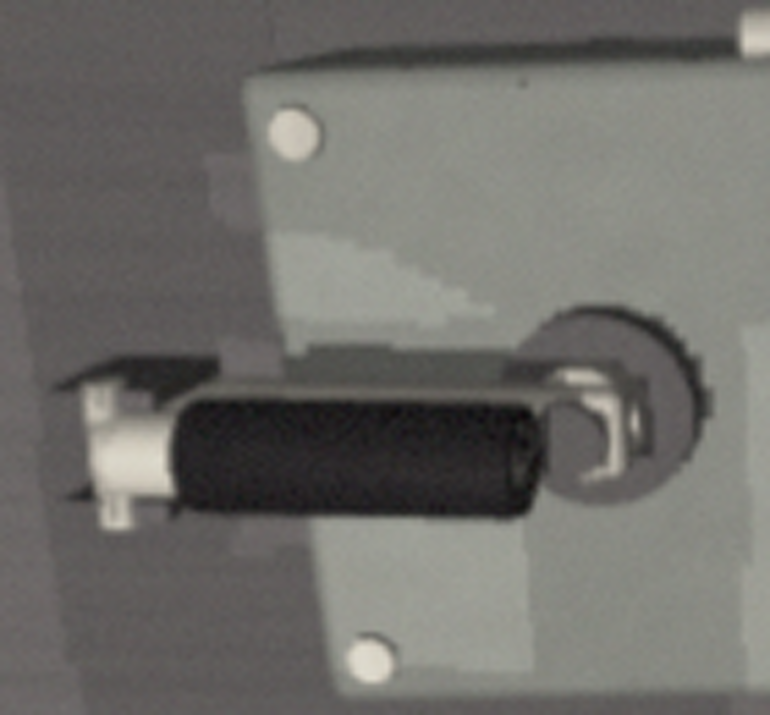

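View pics/t14a.png

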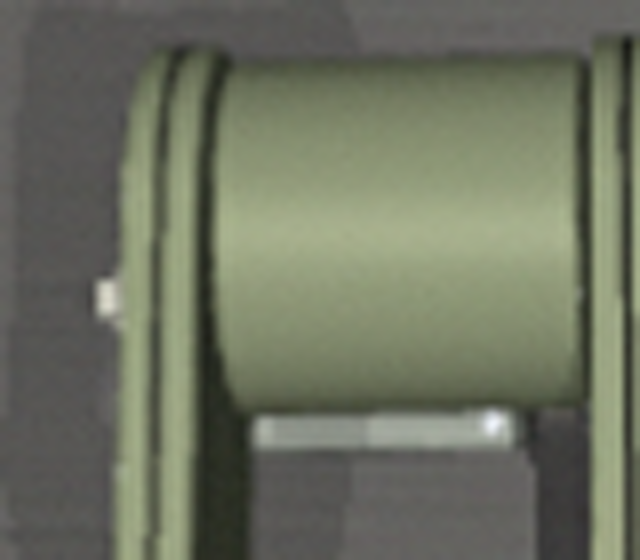

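```bash
python3 - <<'E'
from h import *
import pickle
f,s=pickle.load(open("w14.pkl","rb"))
C=lambda p:[(50+a/5.5,110+b/5.5) for a,b in p]
pv=plane(f,C([(110,456)]),0.08,s)[0]
print("pivot",pv,"lugs",plane(f,C([(103,400),(117,513)]),.08,s).round(4))
print("end for z",[(z,plane(f,C([(530,460)]),z,s)[0].round(4)) for z in(.08,.086,.092)])
hub=np.array((0.5082,0.1805));print("hub proj",(proj(f,[(hub[0],hub[1],.068)],s)-[50,110])*5.5)
for ph in(0,.05,.1,.15):
  d=np.array([-np.sin(.043-ph),np.cos(.043-ph)]) # clockwise
  P=hub+.065*d; print(ph,P.round(4),(proj(f,[(*P,.08)],s)-[50,110])*5.5)
print(plane(f,C([(600,405)]),.05,s),plane(f,C([(585,440)]),.068,s))
E
```

```text
pivot [0.50640915 0.25603969 0.08      ] lugs [[0.515  0.2559 0.08  ]
 [0.4975 0.2562 0.08  ]]
end for z [(0.08, array([0.507 , 0.1933, 0.08  ])), (0.086, array([0.5089, 0.1914, 0.086 ])), (0.092, array([0.5108, 0.1895, 0.092 ]))]
hub proj [[635.84157465 431.06549469]]
0 [0.5054 0.2454] [[181.3112214  463.82707951]]
0.05 [0.5087 0.2455] [[178.2113361  442.82569465]]
0.1 [0.5119 0.2454] [[176.18779218 421.71107569]]
0.15 [0.5151 0.2451] [[175.25646317 400.53495593]]
[[0.50711285 0.19076455 0.05      ]] [[0.50661662 0.18840945 0.068     ]]
```

```bash
python3 - <<'E'
from h import *
s=r.read_state();print(s["qpos"].round(3),s["position"])
E
```

```text
[ 0.039  0.13   1.687 -0.     1.324  1.59 ] [0.51720947 0.10637254 0.19097079]
```

arm_command(
  motion=[0,0,0,-0.157,0,0,0,0,0,-0.157,0,0,0,0,0,-0.157,0,0,0,0,0,-0.157,0,0,0,0,0,-0.157,0,0,0,0,0,-0.157,0,0,0,0,0,-0.157,0,0,0,0,0,-0.157,0,0,0,0,0,-0.157,0,0,0,0,0,-0.157,0,0],
  claw=0,
)

```text
clock: 34.85
position: [0.5172, 0.1065, 0.191]
orientation: [1.192, 1.22, -1.191]
wrist_force: [-0.2, -0.2, 0.0]
width: 0.504
```

arm_command(
  motion=[0,0,-0.025,0,0,0,0,0,-0.035,0,0,0,0,0,-0.03,0,0,0,0,0,-0.016,0,0,0,0,0,0,0,0,0,0,0,0,0,0,0,0,0,0,0,0,0,0,0,0,0,0,0,0,0,0,0,0,0,0,0,0,0,0,0],
)

```text
clock: 36.1
position: [0.5152, 0.2122, 0.191]
orientation: [1.196, 1.217, -1.195]
wrist_force: [-0.4, 0.5, -0.1]
width: 0.503
```

```bash
cat >> h.py <<'E'
def delta2(target,yaw=0.02,s=None):
    s=s or r.read_state();A=axes(s);c,n=np.cos(yaw),np.sin(yaw)
    B=np.array([[0,c,n],[0,n,-c],[-1,0,0]],float)
    return "turn",R.from_matrix(A.T@B).as_rotvec().round(4),"shift",(B.T@(np.array(target)-s["position"])).round(4),"pos",s["position"].round(4)
E
python3 - <<'E'
from h import *
import pickle
print(delta2((.5066,.214,.08)))
f,s=wrist("pics/w15.png",1.5);pickle.dump((f,s),open("w15.pkl","wb"))
print(s["qpos"].round(3),[(proj(f,[P],s)*1.5).round(0) for P in[(.5064,.256,.08),(.507,.1935,.08),(.507,.191,.068)]])
E
```

```text
('turn', array([-0.0013,  0.    , -0.0011]), 'shift', array([ 0.111 , -0.0086, -0.0019]), 'pos', array([0.5152, 0.2122, 0.191 ]))
[ 0.236  0.191  1.616 -0.     1.333  0.217] [array([[364., 194.]]), array([[364., 310.]]), array([[364., 307.]])]
```

View pics/w15.png

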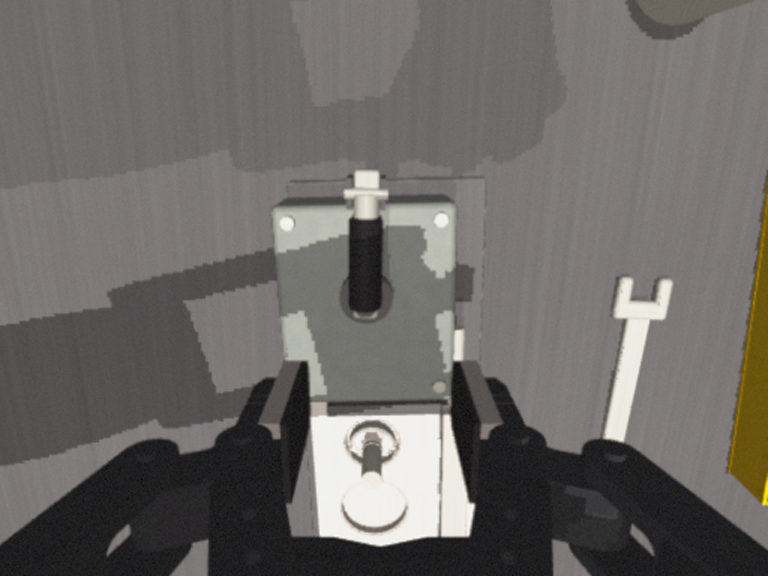

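The crank is where predicted: pivot at (366,194), handle end at (366,312). I'm descending over the handle and gripping it.

arm_command(
  motion=[0.01,-0.004,-0.001,0,0,0,0.015,-0.0038,-0.0009,0,0,0,0.018,0,0,0,0,0,0.018,0,0,0,0,0,0.018,0,0,0,0,0,0.015,0,0,0,0,0,0.01,0,0,0,0,0,0.007,0,0,0,0,0,0,0,0,0,0,0,0,0,0,0,0,0],
)

```text
clock: 37.4
position: [0.5081, 0.2143, 0.0806]
orientation: [1.197, 1.217, -1.193]
wrist_force: [0.2, 0.7, -0.2]
width: 0.5
```

arm_command(
  motion=[0,0,0,0,0,0,0,0,0,0,0,0,0,0,0,0,0,0,0,0,0,0,0,0,0,0,0,0,0,0,0,0,0,0,0,0,0,0,0,0,0,0,0,0,0,0,0,0,0,0,0,0,0,0,0,0,0,0,0,0],
  claw=1,
  newtons=50,
)

```text
clock: 38.65
position: [0.5075, 0.2142, 0.0799]
orientation: [1.196, 1.217, -1.194]
wrist_force: [-0.0, 0.0, -0.5]
width: 0.005
```

```bash
python3 - <<'E'
from h import *
f,s=wrist("pics/w16.png",1.5);print(s["position"],s["width"],s["wrist_force"].round(1),s["torque"].round(2))
E
```

```text
[0.50745955 0.21415875 0.0799463 ] 0.00543547985368291 [-0.   0.  -0.5] [-0.    0.07  0.  ]
```

View pics/w16.png

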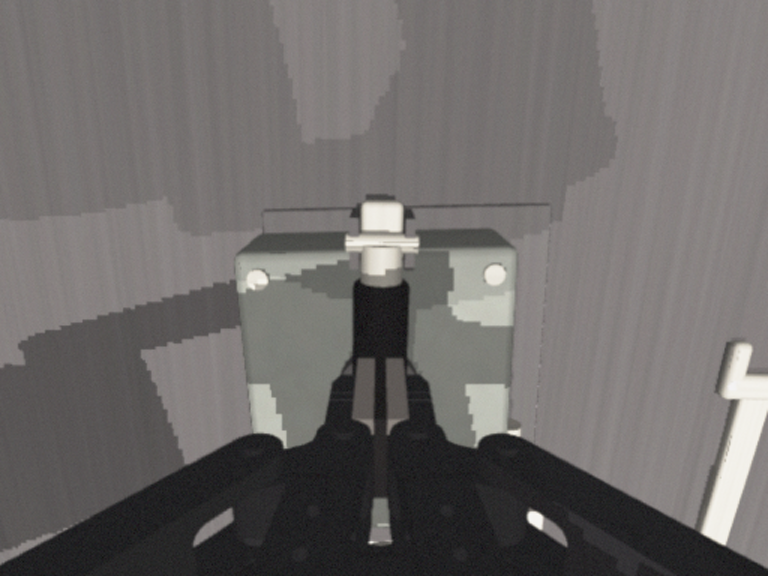

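The gripper reads fully shut, so it may not have hold of the handle. I'll look from other views.

```bash
python3 - <<'E'
from h import *
g=r.grab_frame("scene");crop(g,210,95,110,90,7,"pics/s17.png")
f,s=wrist("pics/x.png",1);crop(f,190,140,130,130,6,"pics/w17.png")
print((proj(f,[(.5076,.256,.08),(.5076,.244,.089),(.5076+.009,.235,.08),(.5076-.009,.235,.08)],s)-[190,140])*6)
print("tips",(proj(f,[s["position"]-[0,0,.008]],s)-[190,140])*6)
E
```

```text
[[393.26124553 137.73322319]
 [390.80506031 322.54740656]
 [500.7924539  398.81546317]
 [274.31981772 394.80196621]]
tips [[380.58813042 593.75909982]]
```

View pics/s17.png

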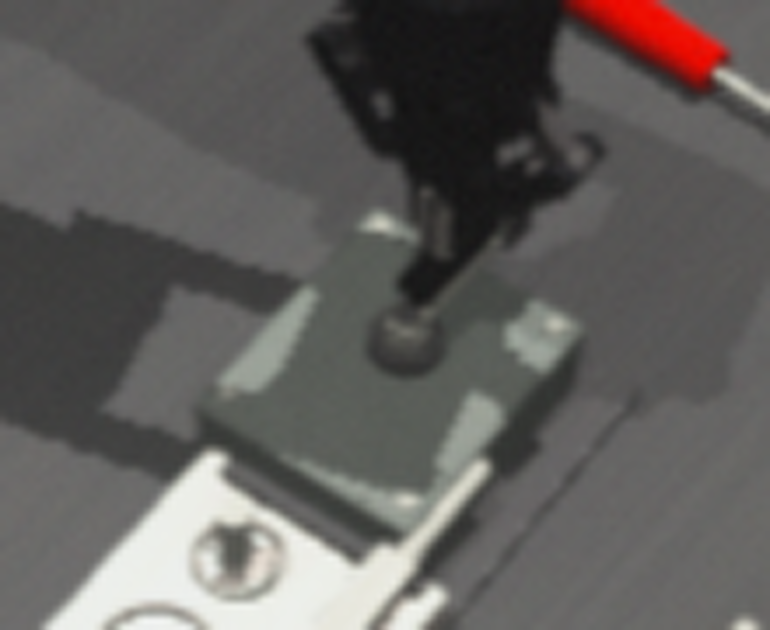

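View pics/w17.png

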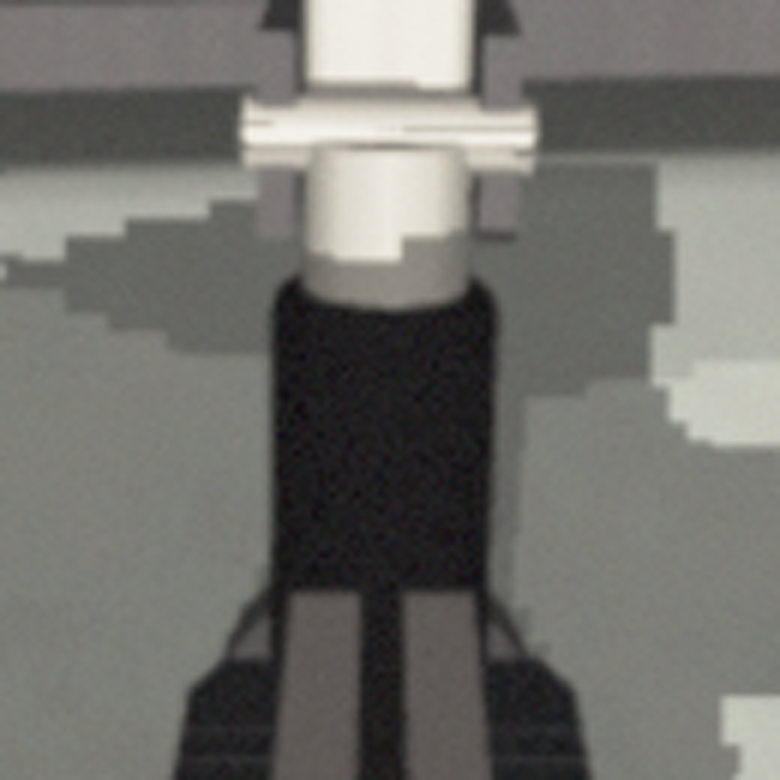

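```bash
python3 - <<'E'
from h import *
f,s=wrist("pics/x.png",1);A=axes(s);p=s["position"]
for x in(.008,.003,-.002,-.007,-.012):
  for z in(-.011,0,.011): print(x,z,((proj(f,[p+A@np.array([x,0,z])],s)-[190,140])*6).round(0))
for y in(.23,.225,.22,.215,.21): print("handle top",y,((proj(f,[(.5076,y,.089)],s)-[190,140])*6).round(0))
E
```

```text
0.008 -0.011 [[381. 475.]]
0.008 0 [[381. 594.]]
0.008 0.011 [[381. 708.]]
0.003 -0.011 [[381. 497.]]
0.003 0 [[381. 619.]]
0.003 0.011 [[381. 736.]]
-0.002 -0.011 [[381. 521.]]
-0.002 0 [[381. 646.]]
-0.002 0.011 [[381. 766.]]
-0.007 -0.011 [[381. 546.]]
-0.007 0 [[381. 674.]]
-0.007 0.011 [[381. 797.]]
-0.012 -0.011 [[381. 573.]]
-0.012 0 [[381. 704.]]
-0.012 0.011 [[381. 829.]]
handle top 0.23 [[387. 499.]]
handle top 0.225 [[386. 559.]]
handle top 0.22 [[385. 618.]]
handle top 0.215 [[383. 677.]]
handle top 0.21 [[382. 734.]]
```

The pads appear to have shut above the handle, with the tips farther back than I assumed. I'm reopening, going 10 mm lower and closing again.

arm_command(
  motion=[0,0,0,0,0,0,0,0,0,0,0,0,0,0,0,0,0,0,0,0,0,0,0,0,0.003,0,0,0,0,0,0.003,0,0,0,0,0,0.004,0,0,0,0,0,0,0,0,0,0,0,0,0,0,0,0,0,0,0,0,0,0,0],
  claw=0,
)

```text
clock: 40.1
position: [0.5076, 0.2142, 0.0701]
orientation: [1.196, 1.217, -1.194]
wrist_force: [0.2, -0.9, 0.1]
width: 0.5
```

arm_command(
  motion=[0,0,0,0,0,0,0,0,0,0,0,0,0,0,0,0,0,0,0,0,0,0,0,0,0,0,0,0,0,0,0,0,0,0,0,0,0,0,0,0,0,0,0,0,0,0,0,0,0,0,0,0,0,0,0,0,0,0,0,0],
  claw=1,
  newtons=30,
)

```text
clock: 41.35
position: [0.5074, 0.2142, 0.07]
orientation: [1.196, 1.218, -1.195]
wrist_force: [-3.3, -0.9, 3.7]
width: 0.157
```

```bash
python3 - <<'E'
from h import *
f,s=wrist("pics/x.png",1);crop(f,190,140,130,130,6,"pics/w18.png");print(s["position"],s["width"],s["wrist_force"].round(1))
E
```

```text
[0.50736474 0.21419275 0.07002101] 0.15699195670348073 [-3.3 -0.9  3.7]
```

View pics/w18.png

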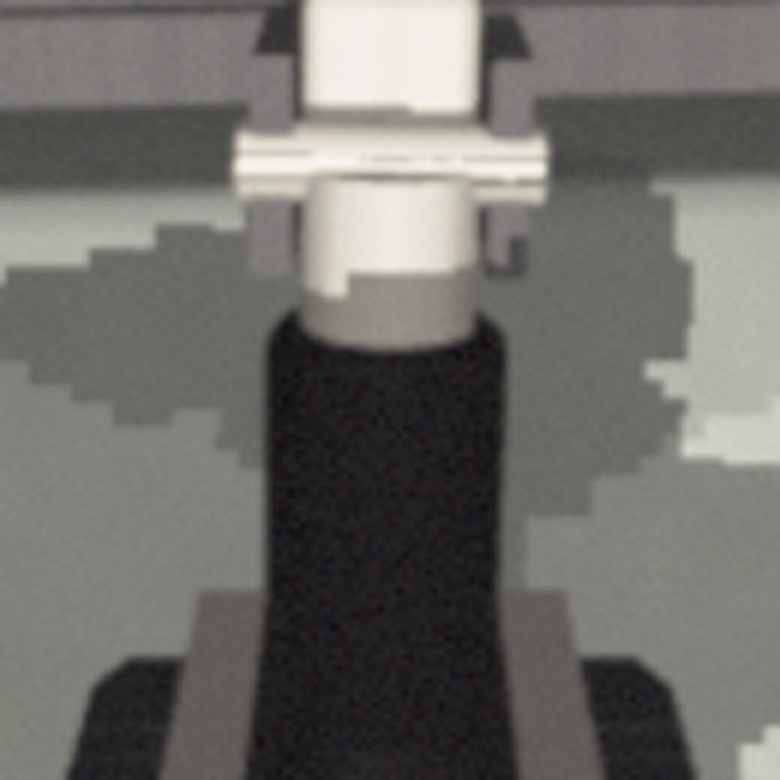

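Now it holds the handle. I'll regrip 8 mm deeper so the pads cover its centre line.

arm_command(
  motion=[0,0,0,0,0,0,0,0,0,0,0,0,0,0,0,0,0,0,0,0,0,0,0,0,0.003,0,0,0,0,0,0.003,0,0,0,0,0,0.002,0,0,0,0,0,0,0,0,0,0,0,0,0,0,0,0,0,0,0,0,0,0,0],
  claw=0,
)

```text
clock: 42.65
position: [0.5076, 0.2142, 0.0621]
orientation: [1.196, 1.217, -1.194]
wrist_force: [-0.7, 0.2, -0.4]
width: 0.502
```

arm_command(
  motion=[0,0,0,0,0,0,0,0,0,0,0,0,0,0,0,0,0,0,0,0,0,0,0,0,0,0,0,0,0,0,0,0,0,0,0,0,0,0,0,0,0,0,0,0,0,0,0,0,0,0,0,0,0,0,0,0,0,0,0,0],
  claw=1,
  newtons=60,
)

```text
clock: 43.9
position: [0.5073, 0.2142, 0.0621]
orientation: [1.195, 1.218, -1.195]
wrist_force: [-3.4, -0.3, 6.0]
width: 0.178
```

arm_command(
  motion=[-0.0065,0,-0.0005,0,0,0,-0.0064,0,-0.0015,0,0,0,-0.0061,0,-0.0025,0,0,0,-0.0056,0,-0.0034,0,0,0,-0.005,0,-0.0043,0,0,0,-0.0043,0,-0.005,0,0,0,0,0,0,0,0,0,0,0,0,0,0,0,0,0,0,0,0,0,0,0,0,0,0,0],
)

```text
clock: 45.15
position: [0.507, 0.2312, 0.0956]
orientation: [1.196, 1.217, -1.195]
wrist_force: [-0.5, 0.2, -0.4]
width: -0.0
```

```bash
python3 - <<'E'
from h import *
f,s=wrist("pics/w19.png",1.5);print(s["position"],s["width"],s["wrist_force"].round(1))
E
```

```text
[0.50698947 0.2311639  0.09564406] -4.694977181288918e-05 [-0.5  0.2 -0.4]
```

View pics/w19.png

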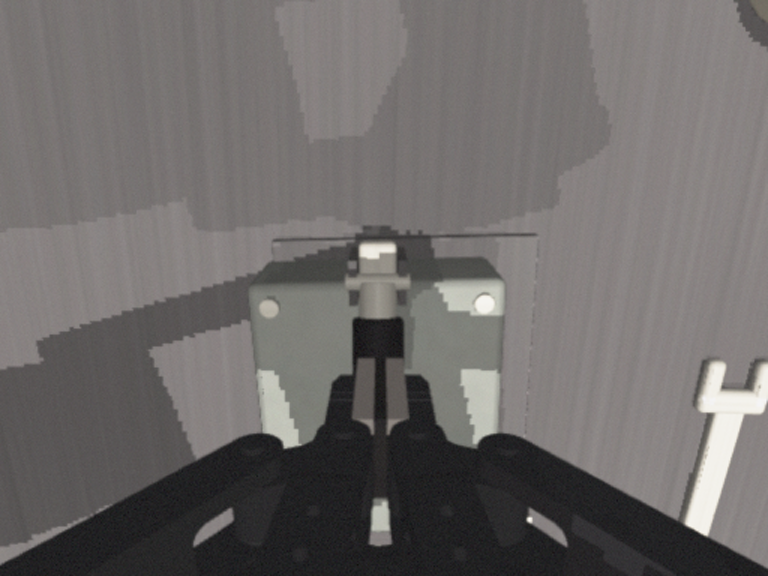

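The handle slipped out and stayed folded. I'll regrip deeper with more force.

arm_command(
  motion=[0,0,0.008,0,0,0,0,0,0.009,0,0,0,0,0,0,0,0,0,0.006,0.0005,0,0,0,0,0.008,0,0,0,0,0,0.008,0,0,0,0,0,0.008,0,0,0,0,0,0.008,0,0,0,0,0,0.0036,0,0,0,0,0,0,0,0,0,0,0],
  claw=0,
)

```text
clock: 46.45
position: [0.5077, 0.2143, 0.0539]
orientation: [1.195, 1.218, -1.195]
wrist_force: [0.5, 0.2, 0.1]
width: 0.499
```

arm_command(
  motion=[0,0,0,0,0,0,0,0,0,0,0,0,0,0,0,0,0,0,0,0,0,0,0,0,0,0,0,0,0,0,0,0,0,0,0,0,0,0,0,0,0,0,0,0,0,0,0,0,0,0,0,0,0,0,0,0,0,0,0,0],
  claw=1,
  newtons=90,
)

```text
clock: 47.7
position: [0.5074, 0.2146, 0.0546]
orientation: [1.195, 1.218, -1.195]
wrist_force: [-5.2, -0.1, 5.1]
width: 0.183
```

```bash
python3 - <<'E'
from h import *
f,s=wrist("pics/w20.png",1.5);print(s["position"],s["width"],s["wrist_force"].round(1),s["torque"].round(2))
E
```

```text
[0.50735276 0.21455086 0.05459963] 0.18308204753131332 [-5.2 -0.1  5.1] [ 0.1   0.76 -0.07]
```

View pics/w20.png

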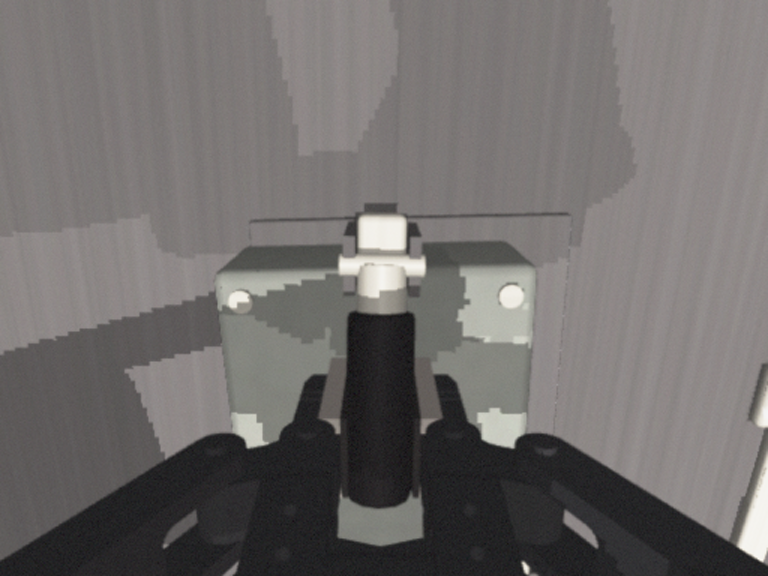

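arm_command(
  motion=[-0.0033,0,-0.0002,0,0,0,-0.0032,0,-0.0003,0,0,0,-0.0032,0,-0.0007,0,0,0,-0.0032,0,-0.0008,0,0,0,-0.0031,0,-0.0012,0,0,0,-0.003,0,-0.0013,0,0,0,-0.0028,0,-0.0017,0,0,0,-0.0028,0,-0.0017,0,0,0,0,0,0,0,0,0,0,0,0,0,0,0],
)

```text
clock: 49.0
position: [0.5068, 0.2234, 0.0763]
orientation: [1.196, 1.22, -1.194]
wrist_force: [2.4, 7.1, -18.1]
width: 0.173
```

```bash
python3 - <<'E'
from h import *
f,s=wrist("pics/w21.png",1.5);print(s["position"],s["width"],s["wrist_force"].round(1),s["torque"].round(2))
E
```

```text
[0.50678231 0.22338966 0.07626234] 0.1726450358578876 [  2.4   7.1 -18.1] [ 0.87 -0.85  0.11]
```

View pics/w21.png

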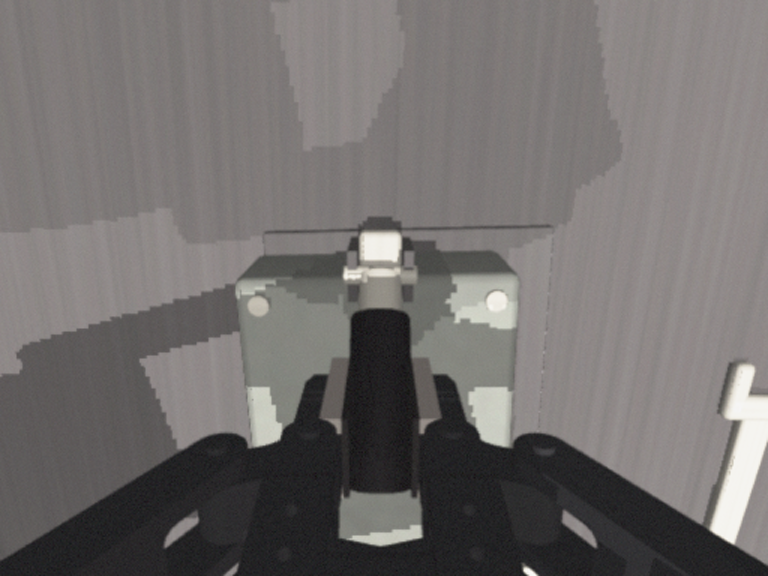

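The handle is rising (about 31°), with the pads holding. I'll continue along the arc.

arm_command(
  motion=[-0.0026,0,-0.0021,0,0,0,-0.0024,0,-0.0022,0,0,0,-0.0022,0,-0.0025,0,0,0,-0.0021,0,-0.0025,0,0,0,-0.0018,0,-0.0027,0,0,0,-0.0016,0,-0.0029,0,0,0,-0.0014,0,-0.003,0,0,0,-0.0011,0,-0.0031,0,0,0,0,0,0,0,0,0,0,0,0,0,0,0],
  newtons=70,
)

```text
clock: 50.3
position: [0.5052, 0.244, 0.0914]
orientation: [1.195, 1.221, -1.198]
wrist_force: [2.5, 5.3, -23.8]
width: 0.163
```

```bash
python3 - <<'E'
from h import *
f,s=wrist("pics/w22.png",1.5);print(s["position"],s["width"],s["wrist_force"].round(1),s["torque"].round(2))
E
```

```text
[0.50515158 0.24395528 0.09140847] 0.16291035127215028 [  2.5   5.3 -23.8] [ 1.07 -0.22 -0.33]
```

View pics/w22.png

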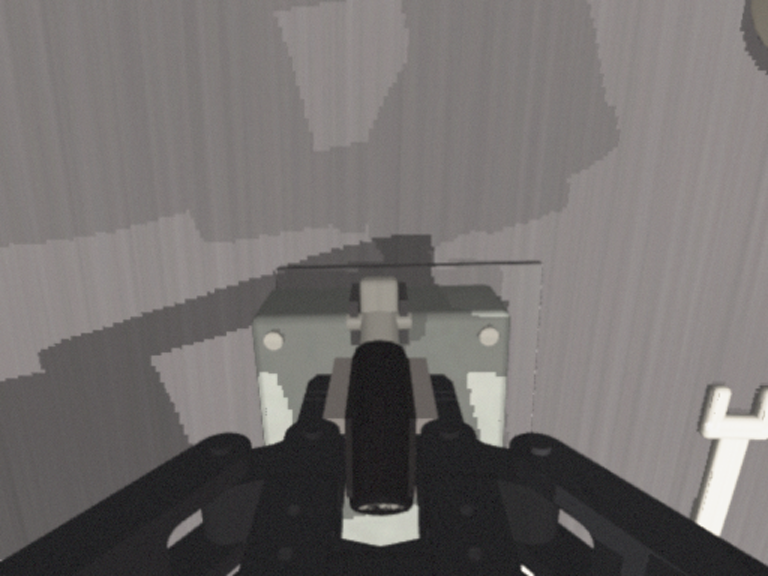

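arm_command(
  motion=[-0.0008,0,-0.002,0,0,0,-0.0006,0,-0.002,0,0,0,-0.0004,0,-0.002,0,0,0,-0.0002,0,-0.002,0,0,0,0,0,-0.002,0,0,0,0,0,-0.002,0,0,0,0,0,-0.002,0,0,0,0,0,0,0,0,0,0,0,0,0,0,0,0,0,0,0,0,0],
  newtons=50,
)

```text
clock: 51.6
position: [0.5071, 0.2572, 0.0959]
orientation: [1.196, 1.217, -1.195]
wrist_force: [-0.1, -0.1, -0.4]
width: -0.0
```

```bash
python3 - <<'E'
from h import *
f,s=wrist("pics/w23.png",1.5);print(s["position"],s["width"],s["wrist_force"].round(1),s["torque"].round(2))
g=r.grab_frame("scene");crop(g,210,75,110,100,6,"pics/s23.png")
E
```

```text
[0.50706617 0.25721551 0.09592411] -0.00020181456784711284 [-0.1 -0.1 -0.4] [-0.01  0.03 -0.  ]
```

View pics/w23.png

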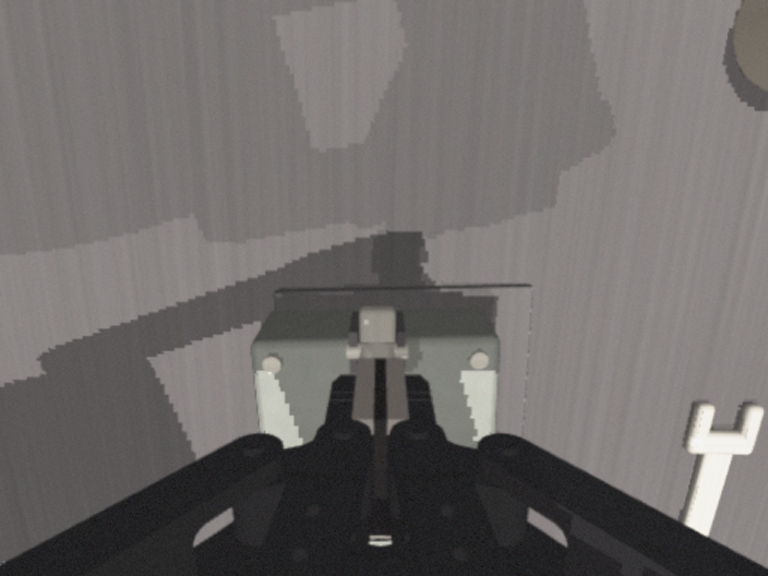

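View pics/s23.png

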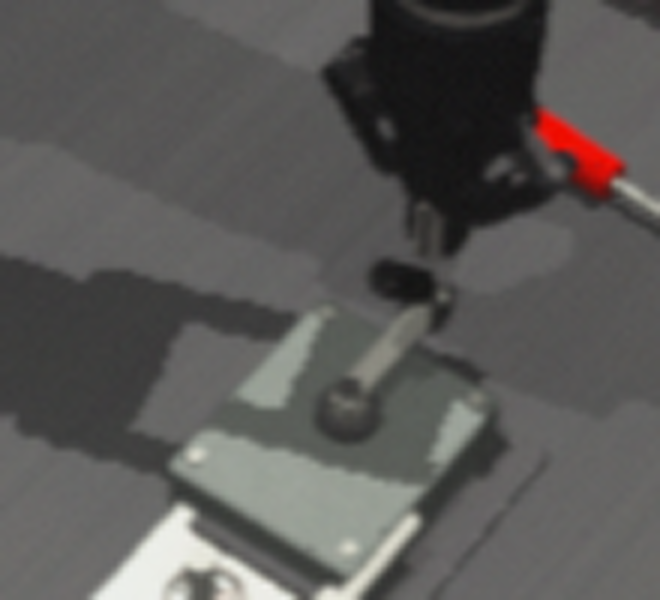

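The handle slipped from the grip at about 55° and stayed partly raised, leaning toward the axis. I'll come down on its inner side with the fingers shut and push it outward to the stop.

arm_command(
  motion=[-0.027,0,0,0,0,0,-0.03,0,0,0,0,0,-0.027,0,0,0,0,0,0,0,0.024,0,0,0,0,0,0.026,0,0,0,0,0,0.024,0,0,0,0,0,0,0,0,0,0,0,0,0,0,0,0,0,0,0,0,0,0,0,0,0,0,0],
  claw=1,
)

```text
clock: 52.95
position: [0.5084, 0.1839, 0.18]
orientation: [1.195, 1.218, -1.194]
wrist_force: [-0.1, -0.1, -0.3]
width: 0.002
```

```bash
python3 - <<'E'
from h import *
f,s=wrist("pics/w24.png",1.5);print(s["position"],s["width"],s["wrist_force"].round(1),s["torque"].round(2))
for th in(30,40,50,60):
  c,n=np.cos(np.radians(th)),np.sin(np.radians(th));print(th,proj(f,[(.507,.256-.062*c,.08+.062*n)],s)*1.5)
E
```

```text
[0.50837491 0.18394071 0.18000509] 0.0016015425948746299 [-0.1 -0.1 -0.3] [-0.01  0.01 -0.02]
30 [[377.58464583 262.88492335]]
40 [[377.81516446 253.92690008]]
50 [[378.14108176 240.00442956]]
60 [[378.56087057 221.06473307]]
```

View pics/w24.png

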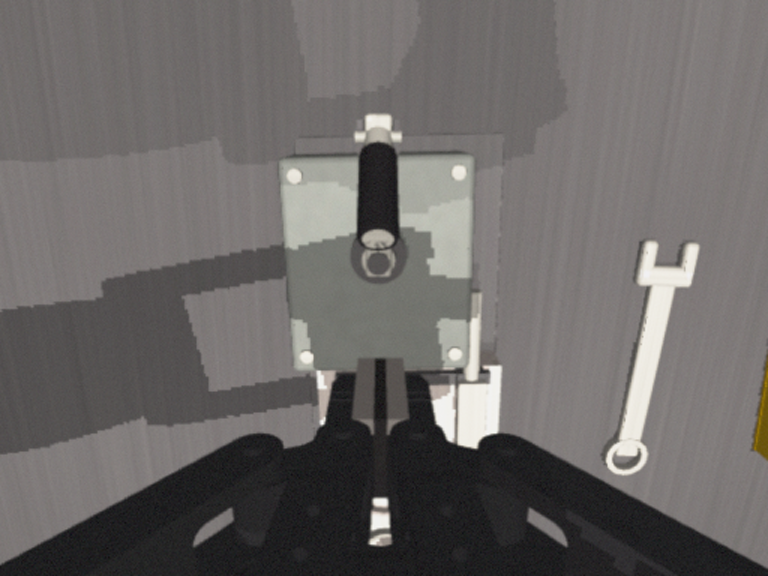

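The handle end at (378,239) puts it at about 50°. I'm going down inside it, then pushing in +y.

arm_command(
  motion=[0.012,-0.001,0.003,0,0,0,0.012,0,0,0,0,0,0.012,0,0,0,0,0,0.012,0,0,0,0,0,0.012,0,0,0,0,0,0.01,0,0,0,0,0,0.007,0,0,0,0,0,0,0,0,0,0,0,0,0,0,0,0,0,0,0,0,0,0,0],
)

```text
clock: 54.25
position: [0.5081, 0.1804, 0.1037]
orientation: [1.196, 1.217, -1.193]
wrist_force: [-0.7, -0.4, -0.3]
width: 0.002
```

arm_command(
  motion=[0,0,-0.006,0,0,0,0,0,-0.006,0,0,0,0,0,-0.006,0,0,0,0,0,-0.006,0,0,0,0,0,-0.005,0,0,0,0,0,-0.005,0,0,0,0,0,-0.005,0,0,0,0,0,-0.005,0,0,0,0,0,-0.004,0,0,0,0,0,0,0,0,0],
)

```text
clock: 55.5
position: [0.5072, 0.2283, 0.1035]
orientation: [1.196, 1.216, -1.193]
wrist_force: [0.6, -4.0, 2.1]
width: -0.002
```

```bash
python3 - <<'E'
from h import *
f,s=wrist("pics/w25.png",1.5);print(s["position"],s["width"],s["wrist_force"].round(1),s["torque"].round(2))
E
```

```text
[0.50724999 0.22825805 0.10348005] -0.0023934980786283213 [ 0.6 -4.   2.1] [-0.5  -0.14 -0.01]
```

View pics/w25.png

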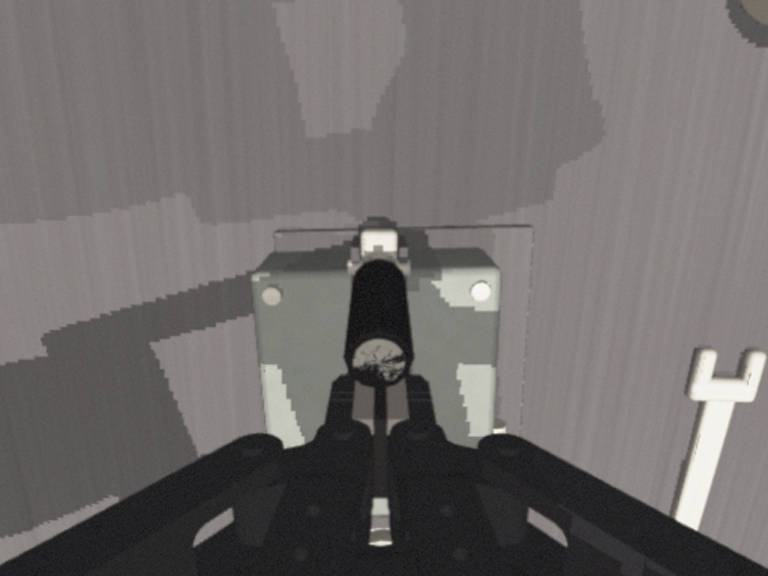

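The push is working, with the handle end now at (380,362). I'll continue to the stop.

arm_command(
  motion=[0,0,-0.003,0,0,0,0,0,-0.002,0,0,0,0,0,-0.002,0,0,0,0,0,-0.002,0,0,0,0,0,-0.001,0,0,0,0,0,0,0,0,0,0,0,0,0,0,0,0,0,0,0,0,0,0,0,0,0,0,0,0,0,0,0,0,0],
)

```text
clock: 56.8
position: [0.5064, 0.236, 0.103]
orientation: [1.192, 1.215, -1.197]
wrist_force: [0.5, -10.2, 4.1]
width: 0.0
```

```bash
python3 - <<'E'
from h import *
f,s=wrist("pics/w26.png",1.5);print(s["position"],s["width"],s["wrist_force"].round(1),s["torque"].round(2))
for th in(70,80,90):
  c,n=np.cos(np.radians(th)),np.sin(np.radians(th));print(th,proj(f,[(.507,.256-.062*c,.08+.062*n)],s)*1.5)
E
```

```text
[0.50643902 0.23595965 0.10298998] 0.0001472681493977087 [  0.5 -10.2   4.1] [-1.66 -0.07 -0.03]
70 [[382.46105685 431.80879111]]
80 [[383.39765995 402.4061879 ]]
90 [[384.37909047 365.64247801]]
```

View pics/w26.png

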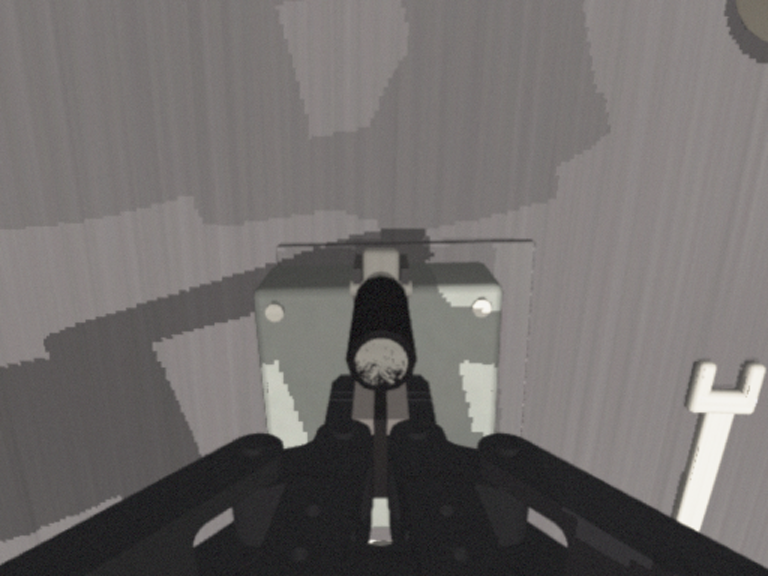

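The handle is upright: its end at (381,362) is about where 90° predicts, and contact force is building against the stop. Next I grip it from above for winding.

arm_command(
  motion=[0,0,0.003,0,0,0,-0.02,0,0.001,0,0,0,-0.028,0,0,0,0,0,-0.028,0,0,0,0,0,0,0,-0.01,0,0,0,0,0,-0.012,0,0,0,0,0,0,0,0,0,0,0,0,0,0,0,0,0,0,0,0,0,0,0,0,0,0,0],
  claw=0,
)

```text
clock: 58.1
position: [0.506, 0.256, 0.1789]
orientation: [1.196, 1.217, -1.195]
wrist_force: [0.7, 0.8, 0.1]
width: 0.502
```

```bash
python3 - <<'E'
from h import *
f,s=wrist("pics/w27.png",1.5);print(s["position"],s["width"],s["wrist_force"].round(1),s["torque"].round(2))
print(delta2((.507,.256,.096)))
print(proj(f,[(.507,.256,.142),(.507,.256,.08),(.5075,.191,.072)],s)*1.5)
E
```

```text
[0.50604433 0.25597843 0.17885664] 0.5018878774348531 [0.7 0.8 0.1] [0.   0.02 0.09]
('turn', array([-0.0014,  0.    , -0.0009]), 'shift', array([0.083 , 0.0009, 0.    ]), 'pos', array([0.5061, 0.256 , 0.179 ]))
[[382.40473838 327.70626358]
 [381.64491435 283.26113262]
 [380.15049015 389.6486594 ]]
```

View pics/w27.png

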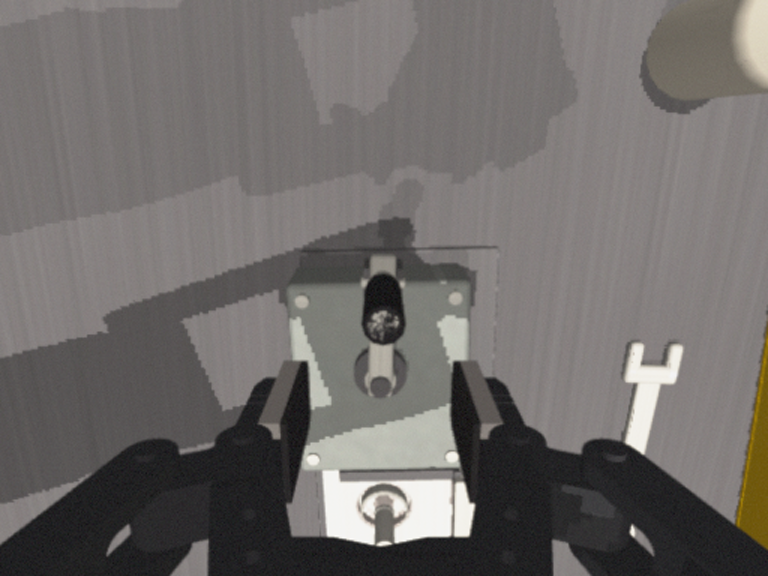

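arm_command(
  motion=[0.01,0.0015,0,0,0,0,0.012,0,0,0,0,0,0.013,0,0,0,0,0,0.013,0,0,0,0,0,0.013,0,0,0,0,0,0.012,0,0,0,0,0,0.01,0,0,0,0,0,0,0,0,0,0,0,0,0,0,0,0,0,0,0,0,0,0,0],
)

```text
clock: 59.4
position: [0.5082, 0.2565, 0.0968]
orientation: [1.197, 1.217, -1.193]
wrist_force: [0.1, 0.2, 0.0]
width: 0.503
```

arm_command(
  motion=[0,0,0,0,0,0,0,0,0,0,0,0,0,0,0,0,0,0,0,0,0,0,0,0,0,0,0,0,0,0,0,0,0,0,0,0,0,0,0,0,0,0,0,0,0,0,0,0,0,0,0,0,0,0,0,0,0,0,0,0],
  claw=1,
  newtons=40,
)

```text
clock: 60.65
position: [0.5079, 0.2564, 0.0965]
orientation: [1.196, 1.217, -1.194]
wrist_force: [-0.4, 0.1, 5.7]
width: 0.199
```

```bash
python3 - <<'E'
from h import *
f,s=wrist("pics/w28.png",1.5);print(s["position"],s["width"],s["wrist_force"].round(1),s["torque"].round(2),s["qpos"].round(2))
# tool-frame increments for winding: hub, radius .065, start angle, steps of 12 deg
A=axes(s)
c=np.array((.5075,.1915))
d=s["position"][:2]-c;ph=np.arctan2(d[0],d[1]);print("radius",np.hypot(*d),"angle cw from +y",ph)
a=ph+np.radians(np.arange(0,361,12));P=np.c_[c[0]+.065*np.sin(a),c[1]+.065*np.cos(a)]
D=np.diff(P,axis=0);D=np.c_[D,0*D[:,0]]@A
for k,v in enumerate(D): print(k,v.round(4))
E
```

```text
[0.50789938 0.25642132 0.09654814] 0.19859393537345427 [-0.4  0.1  5.7] [ 0.01  0.25 -0.02] [ 0.32  0.32  1.67 -0.    1.15  0.3 ]
radius 0.06492254833367861 angle cw from +y 0.006151717018354598
0 [0.     0.0135 0.0018]
1 [0.     0.0128 0.0045]
2 [0.     0.0116 0.0071]
3 [0.     0.0099 0.0093]
4 [0.     0.0077 0.0112]
5 [0.     0.0052 0.0125]
6 [0.     0.0025 0.0134]
7 [-0.     -0.0003  0.0136]
8 [-0.     -0.0032  0.0132]
9 [-0.     -0.0058  0.0123]
10 [-0.     -0.0083  0.0108]
11 [-0.     -0.0103  0.0088]
12 [-0.     -0.0119  0.0065]
13 [-0.     -0.013   0.0039]
14 [-0.     -0.0135  0.0011]
15 [-0.     -0.0135 -0.0018]
16 [-0.     -0.0128 -0.0045]
17 [-0.     -0.0116 -0.0071]
18 [-0.     -0.0099 -0.0093]
19 [-0.     -0.0077 -0.0112]
20 [-0.     -0.0052 -0.0125]
21 [-0.     -0.0025 -0.0134]
22 [ 0.      0.0003 -0.0136]
23 [ 0.      0.0032 -0.0132]
24 [ 0.      0.0058 -0.0123]
25 [ 0.      0.0083 -0.0108]
26 [ 0.      0.0103 -0.0088]
27 [ 0.      0.0119 -0.0065]
28 [ 0.      0.013  -0.0039]
29 [ 0.      0.0135 -0.0011]
```

View pics/w28.png

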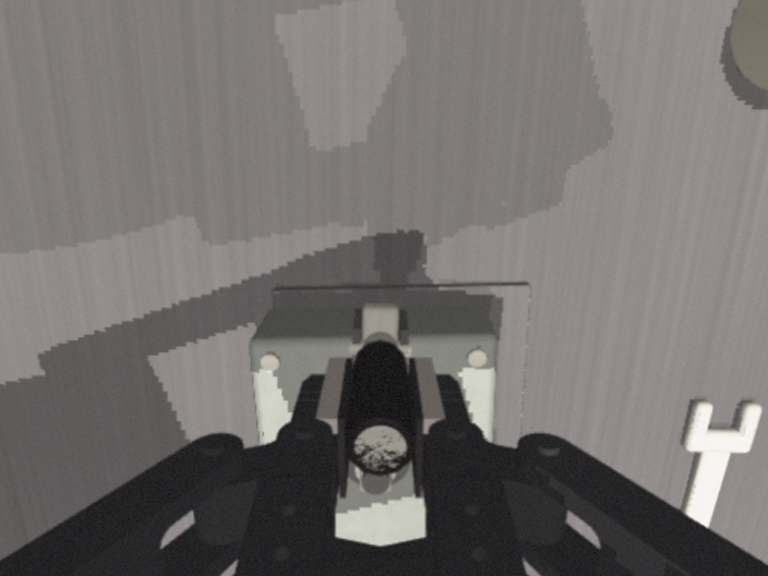

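Gripped on the upright handle. I'll start winding with 60° and check.

arm_command(
  motion=[0,0.0068,0.0006,0,0,0,0,0.0067,0.0012,0,0,0,0,0.0065,0.0019,0,0,0,0,0.0063,0.0026,0,0,0,0,0.006,0.0032,0,0,0,0,0.0056,0.0039,0,0,0,0,0.0052,0.0044,0,0,0,0,0.0047,0.0049,0,0,0,0,0.0042,0.0053,0,0,0,0,0.0035,0.0059,0,0,0],
)

```text
clock: 61.95
position: [0.5623, 0.2244, 0.0961]
orientation: [1.196, 1.221, -1.196]
wrist_force: [-5.2, 4.1, 5.9]
width: 0.197
```

```bash
cat > wind.py <<'E'
from h import *
import sys
f,s=wrist(sys.argv[1],1.5);p=s["position"]
print(s["clock"],p.round(4),s["width"].round(3),s["wrist_force"].round(1),s["torque"].round(2))
c=np.array((.5075,.1915));d=p[:2]-c;print("rad",np.hypot(*d).round(4),"deg",np.degrees(np.arctan2(d[0],d[1]))%360)
E
python3 wind.py pics/w29.png
```

```text
Traceback (most recent call last):
  File "wind.py", line 4, in <module>
    print(s["clock"],p.round(4),s["width"].round(3),s["wrist_force"].round(1),s["torque"].round(2))
                                ^^^^^^^^^^^^^^^^
AttributeError: 'float' object has no attribute 'round'
```

View pics/w29.png

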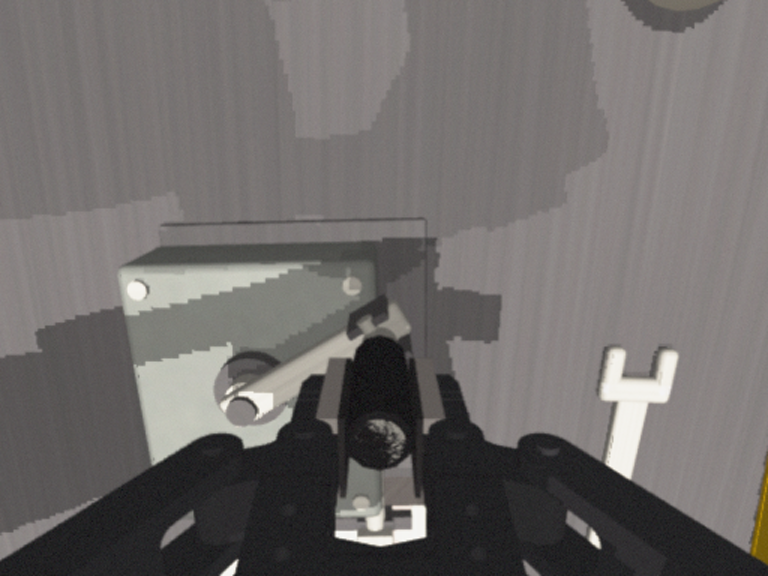

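The crank follows at 60° with low force. I'm continuing to 180°.

arm_command(
  motion=[0,0.0052,0.0125,0,0,0,0,0.0025,0.0134,0,0,0,0,-0.0003,0.0136,0,0,0,0,-0.0032,0.0132,0,0,0,0,-0.0058,0.0123,0,0,0,0,-0.0083,0.0108,0,0,0,0,-0.0103,0.0088,0,0,0,0,-0.0119,0.0065,0,0,0,0,-0.013,0.0039,0,0,0,0,0,0,0,0,0],
)

```text
clock: 63.25
position: [0.5189, 0.1272, 0.0951]
orientation: [1.195, 1.219, -1.197]
wrist_force: [0.3, 0.6, -1.2]
width: 0.004
```

```bash
sed -i 's/s\["width"\].round(3)/round(s["width"],3)/' wind.py; python3 wind.py pics/w30.png
```

```text
63.25 [0.5189 0.1272 0.0951] 0.004 [ 0.3  0.6 -1.2] [ 0.02  0.01 -0.  ]
rad 0.0653 deg 169.95425077117426
```

View pics/w30.png

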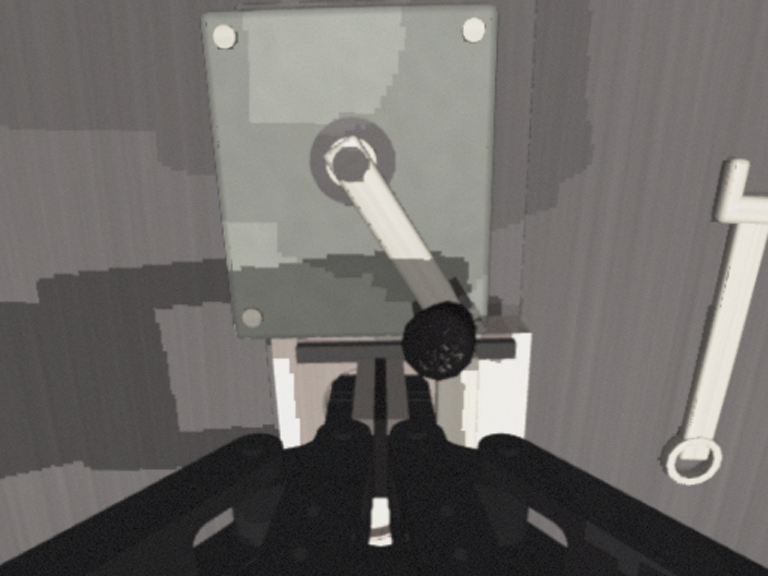

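The grip slid off at about 147°, where the force runs along the pads, but the handle is still upright. I'll locate it and regrip, then turn the tool with the crank so the jaws stay roughly tangential.

arm_command(
  motion=[-0.02,0,0.002,0,0,0,-0.03,0,0,0,0,0,-0.03,0,0,0,0,0,0,0.008,-0.004,0,0,0,0,0.012,-0.004,0,0,0,0,0.008,-0.004,0,0,0,0,0,0,0,0,0,0,0,0,0,0,0,0,0,0,0,0,0,0,0,0,0,0,0],
  claw=0,
)

```text
clock: 64.55
position: [0.548, 0.138, 0.1761]
orientation: [1.196, 1.217, -1.195]
wrist_force: [-0.2, -0.7, 0.1]
width: 0.495
```

```bash
python3 - <<'E'
from h import *
f,s=wrist("pics/w31.png",1.5);print(s["position"],s["qpos"].round(2))
for t in(140,143,146,150):
  a=np.radians(t);P=(.5075+.065*np.sin(a),.1915+.065*np.cos(a));print(t,np.round(P,4),(proj(f,[(*P,.142),(*P,.08)],s)*1.5).round(0).tolist())
E
```

```text
[0.54804819 0.13802995 0.17613687] [ 0.09  0.22  1.61 -0.    1.31  0.07]
140 [0.5493 0.1417] [[383.0, 322.0], [382.0, 278.0]]
143 [0.5466 0.1396] [[376.0, 326.0], [377.0, 282.0]]
146 [0.5438 0.1376] [[369.0, 331.0], [371.0, 285.0]]
150 [0.54   0.1352] [[359.0, 337.0], [364.0, 290.0]]
```

View pics/w31.png

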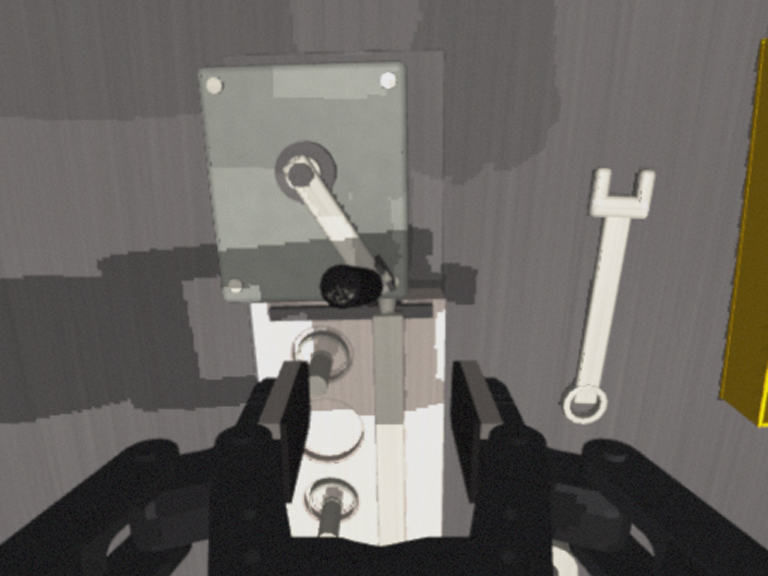

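The handle was also dragged partly down: its end is at (342,286), not about (378,325). I'll estimate its fold angle, then push it outward again.

```bash
python3 - <<'E'
from h import *
s=r.read_state();f=r.grab_frame("wrist")
from scipy.optimize import fsolve
def end(t,th):
  a=np.radians(t);u=np.array([np.sin(a),np.cos(a),0]);P=np.array([.5075,.1915,.08])+.065*u
  return P,P-u*.062*np.cos(th)+np.array([0,0,.062*np.sin(th)])
def g(v): return (proj(f,[end(*v)[1]],s)[0]*1.5-[338,287])
v=fsolve(g,[141,1.2]);print(v,np.degrees(v[1]),end(*v)); print(proj(f,[end(*v)[0]],s)*1.5)
crop(f,180,150,110,80,7,"pics/w31a.png")
E
```

```text
[147.21828275   1.22810872] 70.36544665453708 (array([0.5426936 , 0.13685194, 0.08      ]), array([0.53141366, 0.15436724, 0.13839501]))
[[369.0136899  286.81852267]]
```

View pics/w31a.png

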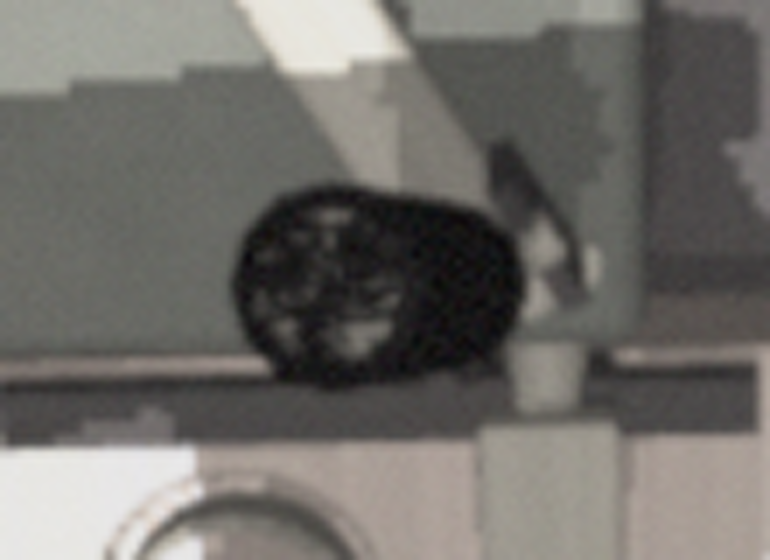

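arm_command(
  motion=[0,0,0,-0.136,0,0,0,0,0,-0.136,0,0,0,0,0,-0.136,0,0,0,0,0,-0.136,0,0,0,0,0,-0.136,0,0,0,0,0,0,0,0,0,0,0,0,0,0,0,0,0,0,0,0,0,0,0,0,0,0,0,0,0,0,0,0],
)

```text
clock: 65.9
position: [0.5482, 0.1381, 0.1761]
orientation: [0.681, 1.46, -0.68]
wrist_force: [0.0, 0.2, -0.4]
width: 0.494
```

```bash
python3 - <<'E'
from h import *
f,s=wrist("pics/w32.png",1.5);print(s["position"],s["qpos"].round(2))
print(delta2((.5422,.1501,.096),.698))
print(proj(f,[(.5422+.002,.1501-.002,.115)],s)*1.5)
for t in(137,140,143):
 for th in(1.1,1.25):
  a=np.radians(t);u=np.array([np.sin(a),np.cos(a),0]);P=np.array([.5075,.1915,.08])+.065*u
  print(t,th,(proj(f,[P,P-u*.062*np.cos(th)+np.array([0,0,.062*np.sin(th)])],s)*1.5).round(0).tolist())
E
```

```text
[0.5482109  0.13814397 0.176103  ] [ 0.09  0.22  1.61 -0.    1.31 -0.6 ]
('turn', array([ 0.0008,  0.0006, -0.0008]), 'shift', array([ 0.0801,  0.0031, -0.013 ]), 'pos', array([0.5482, 0.1381, 0.1761]))
[[386.26797245 285.24471194]]
137 1.1 [[392.0, 280.0], [392.0, 251.0]]
137 1.25 [[392.0, 280.0], [393.0, 275.0]]
140 1.1 [[385.0, 281.0], [387.0, 251.0]]
140 1.25 [[385.0, 281.0], [387.0, 275.0]]
143 1.1 [[378.0, 280.0], [382.0, 251.0]]
143 1.25 [[378.0, 280.0], [381.0, 275.0]]
```

View pics/w32.png

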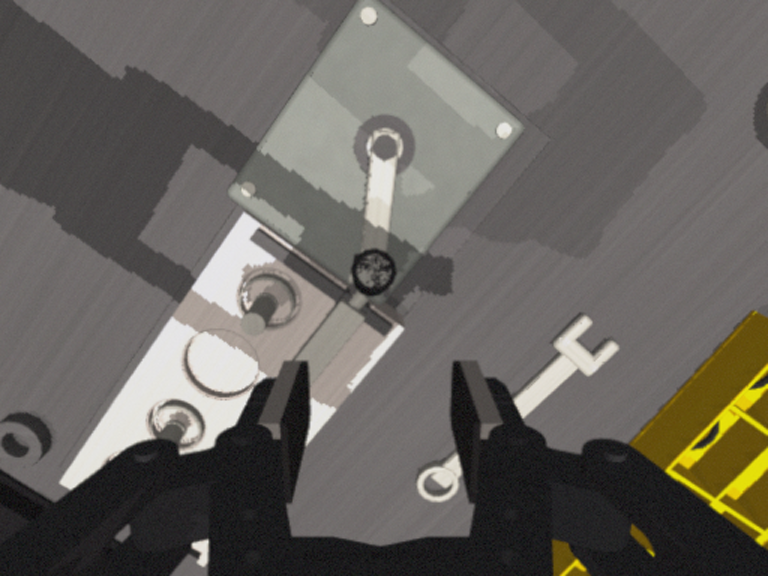

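```bash
python3 - <<'E'
from h import *
print(delta2((.5374,.1471,.096),.803))
E
```

```text
('turn', array([-0.1042,  0.0006, -0.0007]), 'shift', array([ 0.0801, -0.0011, -0.014 ]), 'pos', array([0.5482, 0.1381, 0.1761]))
```

arm_command(
  motion=[0,0,0,-0.104,0,0,0,-0.0011,-0.007,0,0,0,0,0,-0.007,0,0,0,0.01,0,0,0,0,0,0.015,0,0,0,0,0,0.015,0,0,0,0,0,0.015,0,0,0,0,0,0.015,0,0,0,0,0,0.01,0,0,0,0,0,0,0,0,0,0,0],
)

```text
clock: 67.2
position: [0.5366, 0.1469, 0.0948]
orientation: [0.6, 1.487, -0.601]
wrist_force: [0.7, -0.6, -0.7]
width: 0.501
```

arm_command(
  motion=[0,0,0,0,0,0,0,0,0,0,0,0,0,0,0,0,0,0,0,0,0,0,0,0,0,0,0,0,0,0,0,0,0,0,0,0,0,0,0,0,0,0,0,0,0,0,0,0,0,0,0,0,0,0,0,0,0,0,0,0],
  claw=1,
  newtons=50,
)

```text
clock: 68.45
position: [0.5383, 0.1469, 0.097]
orientation: [0.601, 1.483, -0.599]
wrist_force: [1.6, -0.7, 4.5]
width: 0.196
```

```bash
python3 wind.py pics/w33.png
```

```text
68.45 [0.5383 0.1469 0.097 ] 0.196 [ 1.6 -0.7  4.5] [-0.75  0.26 -0.08]
rad 0.0542 deg 145.35753088956255
```

View pics/w33.png

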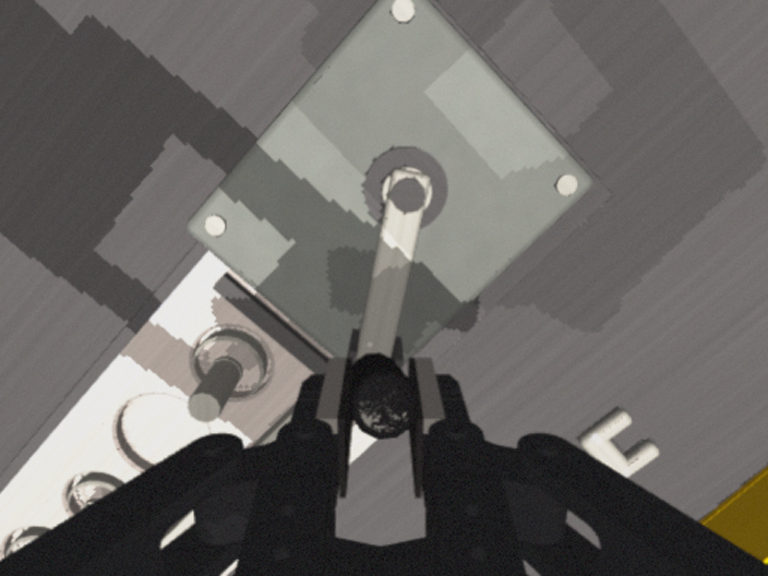

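arm_command(
  motion=[-0.0005,0,0.002,0,0,0,-0.0005,0,0.002,0,0,0,-0.0004,0,0.002,0,0,0,-0.0003,0,0.002,0,0,0,-0.0002,0,0.002,0,0,0,0,0,0.002,0,0,0,0,0,0.001,0,0,0,0,0,0,0,0,0,0,0,0,0,0,0,0,0,0,0,0,0],
)

```text
clock: 69.75
position: [0.5438, 0.1431, 0.0978]
orientation: [0.607, 1.494, -0.596]
wrist_force: [-4.5, 10.9, 6.5]
width: 0.193
```

```bash
python3 wind.py pics/w34.png
```

```text
69.75 [0.5438 0.1431 0.0978] 0.193 [-4.5 10.9  6.5] [ 1.72  1.5  -0.28]
rad 0.0606 deg 143.11987437943455
```

View pics/w34.png

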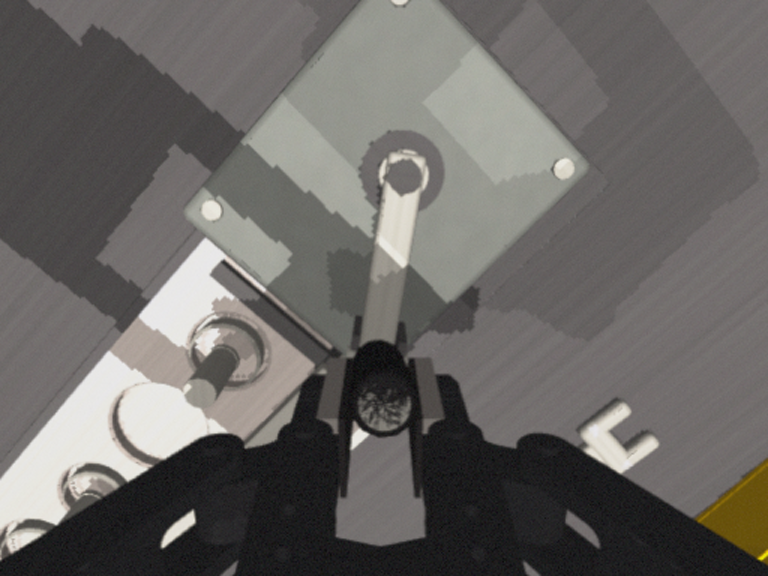

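```bash
python3 - <<'E'
from h import *
s=r.read_state();f=r.grab_frame("wrist")
print(proj(f,[(.5075,.1915,.07)],s)*1.5)
for t in(143,147,150):
 for th in(1.2,1.4,1.57):
  a=np.radians(t);u=np.array([np.sin(a),np.cos(a),0]);P=np.array([.5075,.1915,.08])+.065*u
  print(t,th,(proj(f,[P,P-u*.062*np.cos(th)+np.array([0,0,.062*np.sin(th)])],s)*1.5).round(0).tolist())
E
```

```text
[[405.42508246 176.82993265]]
143 1.2 [[377.0, 358.0], [390.0, 372.0]]
143 1.4 [[377.0, 358.0], [383.0, 422.0]]
143 1.57 [[377.0, 358.0], [376.0, 460.0]]
147 1.2 [[364.0, 356.0], [378.0, 370.0]]
147 1.4 [[364.0, 356.0], [368.0, 419.0]]
147 1.57 [[364.0, 356.0], [358.0, 457.0]]
150 1.2 [[355.0, 354.0], [370.0, 368.0]]
150 1.4 [[355.0, 354.0], [356.0, 417.0]]
150 1.57 [[355.0, 354.0], [345.0, 454.0]]
```

Gripped: crank about 143°, handle about 1.33 rad. I'm winding on with the tool turning along.

arm_command(
  motion=[0,-0.0088,-0.002,0.122,0,0,0,-0.0088,-0.0022,0.122,0,0,0,-0.0088,-0.0023,0.122,0,0,0,-0.0087,-0.0025,0.122,0,0,0,-0.0087,-0.0027,0.122,0,0,0,-0.0086,-0.0028,0.122,0,0,0,-0.0086,-0.003,0.122,0,0,0,-0.0085,-0.0031,0.122,0,0,0,-0.0085,-0.0033,0.122,0,0,0,-0.0084,-0.0034,0.122,0,0],
)

```text
clock: 71.1
position: [0.4678, 0.1427, 0.0985]
orientation: [1.523, 0.973, -1.504]
wrist_force: [14.6, -4.5, -7.5]
width: 0.194
```

```bash
cat >> wind.py <<'E'
A=axes(s);z=A[:,2];print("tool z deg",np.degrees(np.arctan2(z[0],z[1]))%360,"q6",s["qpos"][5].round(2))
E
python3 wind.py pics/w35.png
```

```text
71.1 [0.4678 0.1427 0.0985] 0.194 [14.6 -4.5 -7.5] [ 0.17 -1.57 -0.67]
rad 0.0629 deg 219.14539866094958
tool z deg 204.30549641273117 q6 0.54
```

View pics/w35.png

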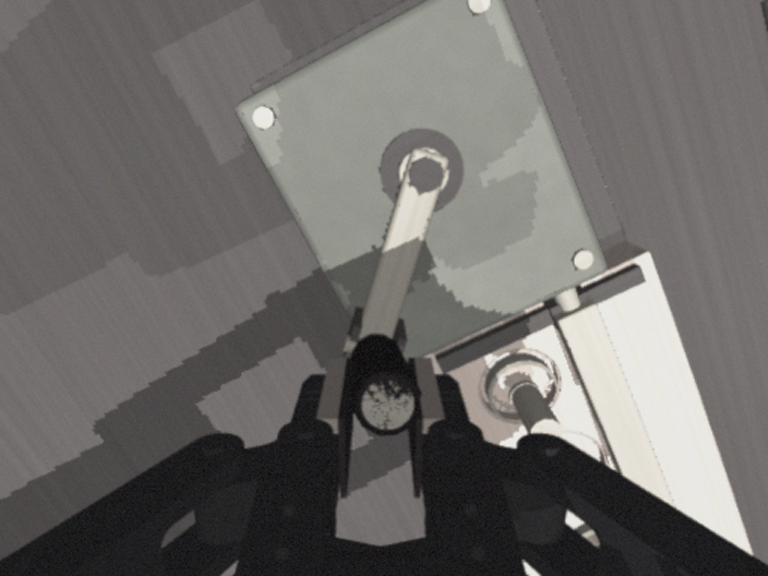

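Crank is now about 219°. I'm continuing.

arm_command(
  motion=[0,-0.0086,-0.003,0.12,0,0,0,-0.0085,-0.0031,0.12,0,0,0,-0.0085,-0.0033,0.12,0,0,0,-0.0084,-0.0034,0.12,0,0,0,-0.0083,-0.0036,0.12,0,0,0,-0.0083,-0.0038,0.12,0,0,0,-0.0082,-0.0039,0.12,0,0,0,-0.0081,-0.0041,0.12,0,0,0,-0.008,-0.0042,0.12,0,0,0,-0.0079,-0.0044,0.12,0,0],
)

```text
clock: 72.4
position: [0.4484, 0.2229, 0.0985]
orientation: [-2.2, 0.059, 2.192]
wrist_force: [0.5, -9.7, 5.3]
width: 0.191
```

```bash
python3 wind.py pics/w36.png
```

```text
72.4 [0.4484 0.2229 0.0985] 0.191 [ 0.5 -9.7  5.3] [-1.01 -0.66 -0.42]
rad 0.0669 deg 298.018318246343
tool z deg 272.968445703699 q6 1.91
```

View pics/w36.png

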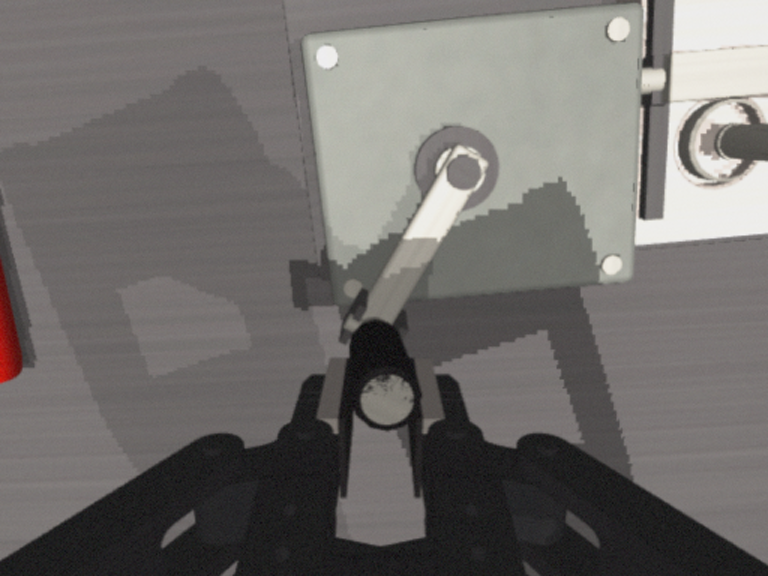

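arm_command(
  motion=[0,-0.0079,-0.0044,0.1,0,0,0,-0.0077,-0.0047,0.1,0,0,0,-0.0076,-0.005,0.1,0,0,0,-0.0073,-0.0053,0.1,0,0,0,-0.0071,-0.0056,0.1,0,0,0,-0.0069,-0.0059,0.1,0,0,0,-0.0067,-0.0062,0.1,0,0,0,-0.0064,-0.0064,0.08,0,0,0,0,0,0,0,0,0,0,0,0,0,0],
)

```text
clock: 73.7
position: [0.495, 0.2626, 0.0967]
orientation: [-1.712, 0.765, 1.756]
wrist_force: [-25.6, 6.7, 18.5]
width: 0.136
```

```bash
python3 wind.py pics/w37.png
```

```text
73.7 [0.495  0.2626 0.0967] 0.136 [-25.6   6.7  18.5] [ 1.34  3.83 -0.23]
rad 0.0722 deg 349.99462978790797
tool z deg 317.36131441834846 q6 2.72
```

View pics/w37.png

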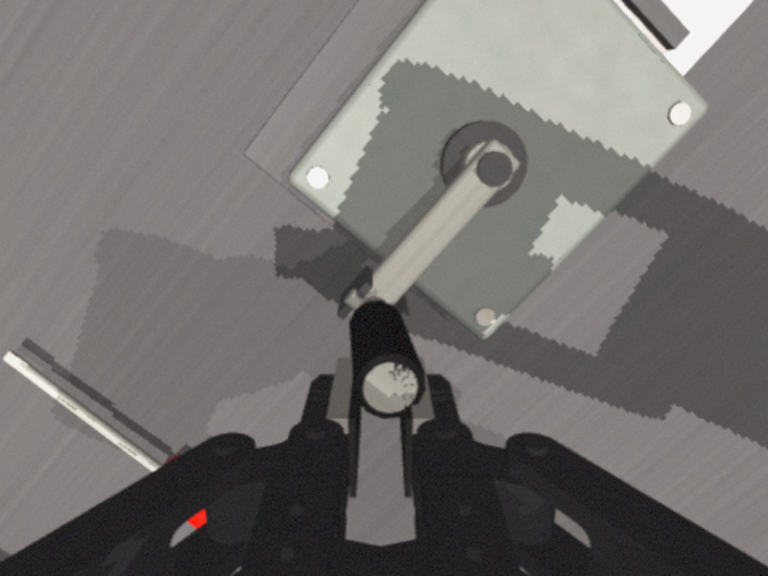

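```bash
python3 - <<'E'
from h import *
s=r.read_state();f=r.grab_frame("wrist");print(s["wrist_force"].round(1))
print(proj(f,[(.5075,.1915,.07)],s)*1.5)
for t in(340,345,350,355,358):
 for th in(1.35,1.57):
  a=np.radians(t);u=np.array([np.sin(a),np.cos(a),0]);P=np.array([.5075,.1915,.08])+.065*u
  print(t,th,(proj(f,[P,P-u*.062*np.cos(th)+np.array([0,0,.062*np.sin(th)])],s)*1.5).round(0).tolist())
E
```

```text
[-26.1   6.6  17.8]
[[493.44349841 168.29754359]]
340 1.35 [[419.0, 341.0], [463.0, 396.0]]
340 1.57 [[419.0, 341.0], [440.0, 444.0]]
345 1.35 [[405.0, 335.0], [447.0, 389.0]]
345 1.57 [[405.0, 335.0], [420.0, 436.0]]
350 1.35 [[391.0, 328.0], [431.0, 381.0]]
350 1.57 [[391.0, 328.0], [400.0, 426.0]]
355 1.35 [[378.0, 319.0], [416.0, 371.0]]
355 1.57 [[378.0, 319.0], [381.0, 414.0]]
358 1.35 [[371.0, 314.0], [407.0, 365.0]]
358 1.57 [[371.0, 314.0], [370.0, 406.0]]
```

The crank is at its stop: world angle about 357°, and force is building. The handle is about 1.47 rad. I'm releasing, going up and checking.

arm_command(
  motion=[0,0,0,0,0,0,0,0,0,0,0,0,0,0,0,0,0,0,-0.01,0,0,0,0,0,-0.025,0,0,0,0,0,-0.03,0,0,0,0,0,-0.025,0,0,0,0,0,0,0,0,0,0,0,0,0,0,0,0,0,0,0,0,0,0,0],
  claw=0,
)

```text
clock: 75.05
position: [0.5054, 0.2587, 0.1863]
orientation: [-1.732, 0.762, 1.735]
wrist_force: [0.2, -0.0, -0.3]
width: 0.495
```

arm_command(
  motion=[0,0,0,-0.163,0,0,0,0,0,-0.163,0,0,0,0,0,-0.163,0,0,0,0,0,-0.163,0,0,0,0,0,-0.163,0,0,0,0,0,-0.163,0,0,0,0,0,-0.163,0,0,0,0,0,-0.163,0,0,0,0,0,-0.163,0,0,0,0,0,-0.163,0,0],
  claw=1,
)

```text
clock: 76.3
position: [0.5056, 0.2588, 0.1864]
orientation: [1.743, 0.747, -1.746]
wrist_force: [0.3, 0.2, -0.1]
width: 0.0
```

arm_command(
  motion=[0,0,0,-0.163,0,0,0,0,0,-0.163,0,0,0,0,0,-0.163,0,0,0,0,0,-0.163,0,0,0,0,0,-0.15,0,0,0,0,0,0,0,0,0,0,0,0,0,0,0,0,0,0,0,0,0,0,0,0,0,0,0,0,0,0,0,0],
)

```text
clock: 77.55
position: [0.5064, 0.2591, 0.188]
orientation: [1.184, 1.225, -1.183]
wrist_force: [0.6, 0.0, -0.9]
width: -0.003
```

```bash
python3 wind.py pics/w38.png; python3 - <<'E'
from h import *
s=r.read_state();f=r.grab_frame("wrist")
for t in(350,355,358):
 for th in(1.35,1.57):
  a=np.radians(t);u=np.array([np.sin(a),np.cos(a),0]);P=np.array([.5075,.1915,.08])+.065*u
  print(t,th,(proj(f,[P,P-u*.062*np.cos(th)+np.array([0,0,.062*np.sin(th)])],s)*1.5).round(0).tolist())
g=r.grab_frame("scene");crop(g,150,90,170,150,4,"pics/s38.png")
E
```

```text
77.55 [0.5064 0.2591 0.188 ] -0.003 [ 0.6  0.  -0.9] [-0.05  0.03 -0.03]
rad 0.0676 deg 359.10738454617325
tool z deg 178.01294417476555 q6 0.29
350 1.35 [[360.0, 284.0], [360.0, 355.0]]
350 1.57 [[360.0, 284.0], [355.0, 327.0]]
355 1.35 [[371.0, 283.0], [370.0, 354.0]]
355 1.57 [[371.0, 283.0], [369.0, 326.0]]
358 1.35 [[377.0, 283.0], [377.0, 354.0]]
358 1.57 [[377.0, 283.0], [377.0, 326.0]]
```

View pics/w38.png

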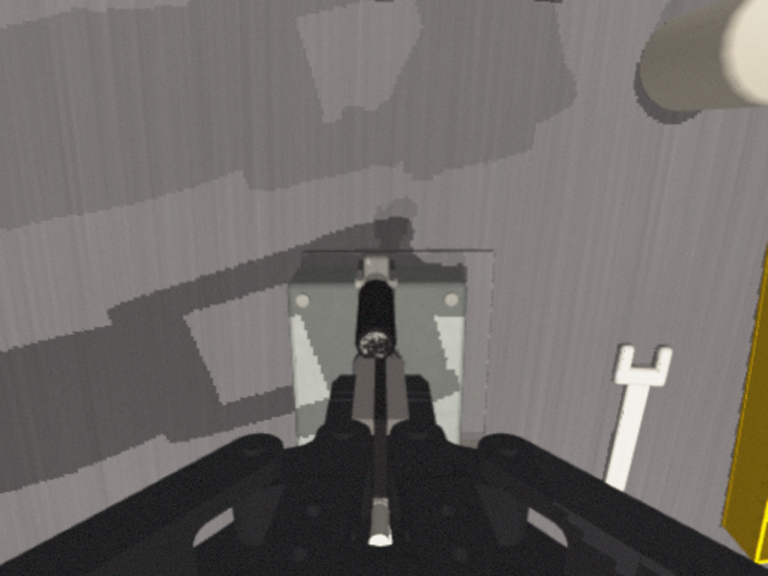

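View pics/s38.png

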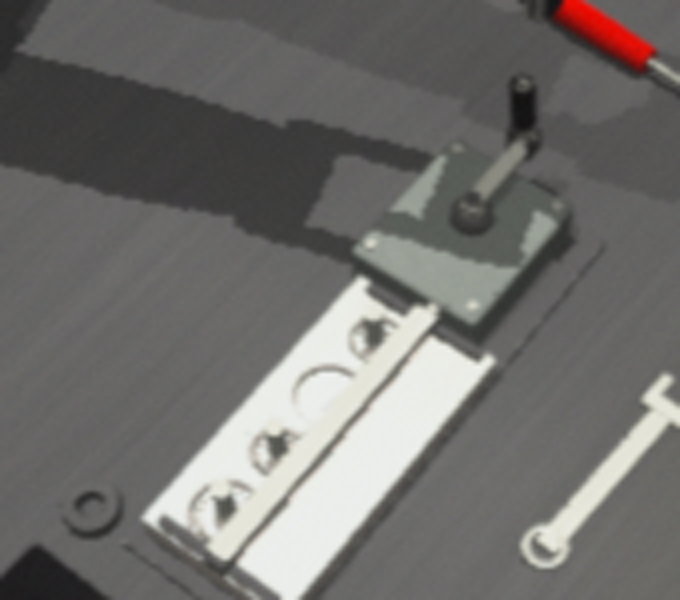

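The keeper bar is over the rims, the crank is at about 358° (world) and the handle is upright. To fold it, I'll come down on the outer side with the fingers shut and push inward.

arm_command(
  motion=[0,-0.001,-0.017,0,0,0,0,0,-0.018,0,0,0,0,0,0,0,0,0,0.015,0,0,0,0,0,0.018,0,0,0,0,0,0.018,0,0,0,0,0,0.015,0,0,0,0,0,0.007,0,0,0,0,0,0,0,0,0,0,0,0,0,0,0,0,0],
)

```text
clock: 78.95
position: [0.5049, 0.2943, 0.1157]
orientation: [1.185, 1.224, -1.181]
wrist_force: [0.2, 0.4, -0.4]
width: 0.002
```

arm_command(
  motion=[0,0,0.006,0,0,0,0,0,0.006,0,0,0,0,0,0.006,0,0,0,0,0,0.006,0,0,0,0,0,0.006,0,0,0,0,0,0.006,0,0,0,0,0,0.006,0,0,0,0,0,0,0,0,0,0,0,0,0,0,0,0,0,0,0,0,0],
)

```text
clock: 80.2
position: [0.5057, 0.2518, 0.1149]
orientation: [1.183, 1.224, -1.183]
wrist_force: [0.4, 1.3, -0.7]
width: 0.001
```

```bash
python3 wind.py pics/w39.png
```

```text
80.2 [0.5057 0.2518 0.1149] 0.001 [ 0.4  1.3 -0.7] [ 0.18 -0.06 -0.01]
rad 0.0603 deg 358.3219595741689
tool z deg 177.9824481804807 q6 0.27
```

View pics/w39.png

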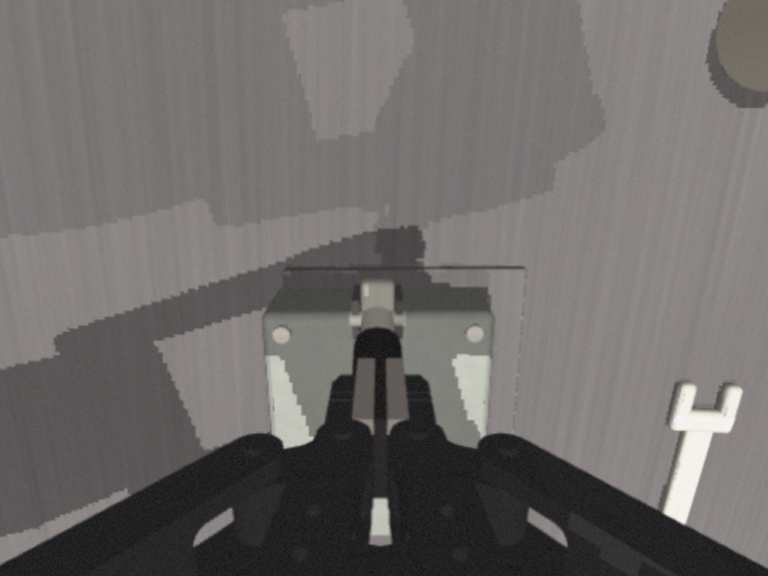

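Folding is under way. I'm following the arc down.

arm_command(
  motion=[0.0027,0,0.0058,0,0,0,0.0027,0,0.0058,0,0,0,0.0027,0,0.0058,0,0,0,0.0045,0,0.0038,0,0,0,0.0045,0,0.0038,0,0,0,0.0045,0,0.0038,0,0,0,0.0055,0,0.002,0,0,0,0.0045,0,0.002,0,0,0,0.0035,0,0.002,0,0,0,0,0,0,0,0,0],
)

```text
clock: 81.5
position: [0.5072, 0.2167, 0.0794]
orientation: [1.184, 1.224, -1.183]
wrist_force: [0.6, 0.1, 1.4]
width: -0.002
```

```bash
python3 wind.py pics/w40.png
```

```text
81.5 [0.5072 0.2167 0.0794] -0.002 [0.6 0.1 1.4] [-0.09 -0.13  0.09]
rad 0.0252 deg 359.26377941104346
tool z deg 178.0101057845941 q6 0.21
```

View pics/w40.png

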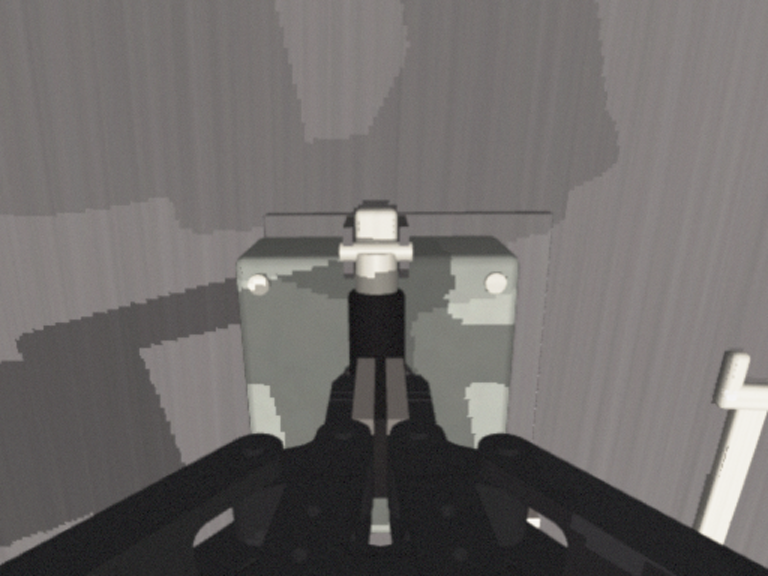

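arm_command(
  motion=[0.001,0,0.001,0,0,0,0.001,0,0.001,0,0,0,0.001,0,0,0,0,0,0.001,0,0,0,0,0,0,0,0,0,0,0,0,0,0,0,0,0,0,0,0,0,0,0,0,0,0,0,0,0,0,0,0,0,0,0,0,0,0,0,0,0],
)

```text
clock: 82.8
position: [0.5071, 0.2153, 0.0758]
orientation: [1.184, 1.225, -1.183]
wrist_force: [1.1, 2.3, 3.0]
width: -0.004
```

arm_command(
  motion=[0.001,0,0,0,0,0,0.001,0,0,0,0,0,0.001,0,0,0,0,0,0,0,0,0,0,0,0,0,0,0,0,0,0,0,0,0,0,0,0,0,0,0,0,0,0,0,0,0,0,0,0,0,0,0,0,0,0,0,0,0,0,0],
)

```text
clock: 84.05
position: [0.5073, 0.2151, 0.0747]
orientation: [1.183, 1.224, -1.183]
wrist_force: [-4.3, 0.3, 13.1]
width: -0.002
```

Force rose to 13 N as the motion stalled, so the handle is on its folded stop. I'm backing up and verifying.

arm_command(
  motion=[-0.01,0,0,0,0,0,-0.025,0,0,0,0,0,-0.03,0,0,0,0,0,-0.03,0,0,0,0,0,-0.02,0,0,0,0,0,0,0,0.01,0,0,0,0,0,0.01,0,0,0,0,0,0,0,0,0,0,0,0,0,0,0,0,0,0,0,0,0],
)

```text
clock: 85.3
position: [0.5074, 0.1954, 0.1874]
orientation: [1.183, 1.225, -1.183]
wrist_force: [1.1, -0.2, -0.1]
width: 0.007
```

```bash
python3 wind.py pics/w41.png; python3 - <<'E'
from h import *
s=r.read_state();f=r.grab_frame("wrist")
for t in(355,358):
 for th in(0,.1,.25,.4):
  a=np.radians(t);u=np.array([np.sin(a),np.cos(a),0]);P=np.array([.5075,.1915,.08])+.065*u
  print(t,th,(proj(f,[P,P-u*.062*np.cos(th)+np.array([0,0,.062*np.sin(th)])],s)*1.5).round(0).tolist())
g=r.grab_frame("scene");crop(g,150,90,170,150,4,"pics/s41.png")
E
```

```text
85.3 [0.5074 0.1954 0.1874] 0.007 [ 1.1 -0.2 -0.1] [-0.01 -0.01  0.03]
rad 0.0039 deg 358.6648061894835
tool z deg 177.99075146504478 q6 0.17
355 0 [[373.0, 160.0], [379.0, 280.0]]
355 0.1 [[373.0, 160.0], [379.0, 283.0]]
355 0.25 [[373.0, 160.0], [379.0, 285.0]]
355 0.4 [[373.0, 160.0], [379.0, 285.0]]
358 0 [[380.0, 160.0], [379.0, 280.0]]
358 0.1 [[380.0, 160.0], [379.0, 283.0]]
358 0.25 [[380.0, 160.0], [380.0, 285.0]]
358 0.4 [[380.0, 160.0], [380.0, 285.0]]
```

View pics/w41.png

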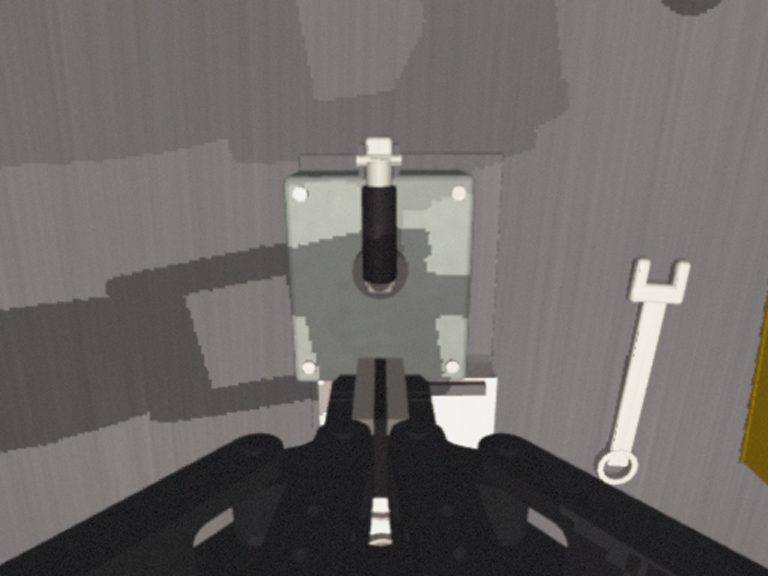

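View pics/s41.png

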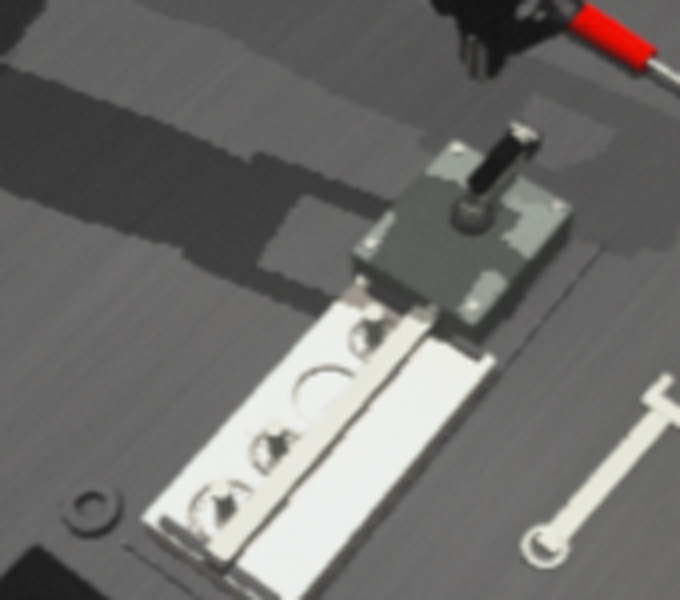

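```bash
python3 - <<'E'
from h import *
g=r.grab_frame("scene");crop(g,250,110,50,45,14,"pics/s42.png")
a=np.radians(358);u=np.array([np.sin(a),np.cos(a),0]);P=np.array([.5075,.1915,.08])+.065*u
for th in(0,.1,.25,.4): print(th,((proj(g,[P,P-u*.062*np.cos(th)+np.array([0,0,.062*np.sin(th)])])-[250,110])*14).round(0).tolist())
E
```

```text
0 [[430.0, 162.0], [257.0, 354.0]]
0.1 [[430.0, 162.0], [259.0, 335.0]]
0.25 [[430.0, 162.0], [265.0, 302.0]]
0.4 [[430.0, 162.0], [275.0, 265.0]]
```

View pics/s42.png

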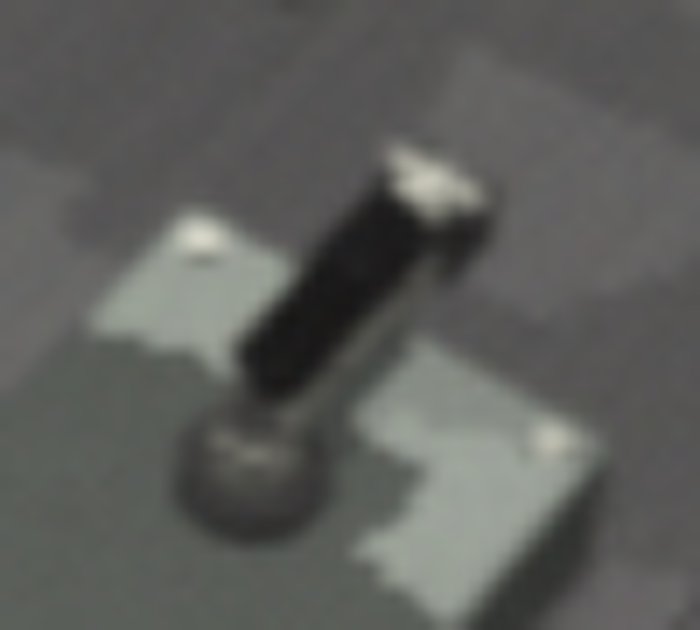

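arm_command(
  motion=[-0.02,0,0.02,0,0,0,-0.02,0,0.04,0,0,0,0,0,0.05,0,0,0,0,0,0.05,0,0,0,0,0,0.05,0,0,0,0,0,0.05,0,0,0,0,0,0.02,0,0,0,0,0,0,0,0,0,0,0,0,0,0,0,0,0,0,0,0,0],
)

```text
clock: 86.75
position: [0.5174, -0.083, 0.2278]
orientation: [1.183, 1.226, -1.181]
wrist_force: [0.4, -0.1, 0.0]
width: 0.001
```

```bash
python3 - <<'E'
from h import *
f,s=wrist("pics/w43.png",1.5);print(s["position"])
# keeper near edge at 12mm, far edge at 30mm from row, top z .047 ; pockets
o=np.array((.5164,-.0093));x=np.array((.999,.043));y=np.array((-.043,.999))
W=lambda a,b,z:(*(o+a*x+b*y),z)
print("keeper near edge pts",(proj(f,[W(.012,-.05,.047),W(.012,.05,.047),W(.03,-.05,.047)],s)*1.5).round(0).tolist())
print("disc centres top",(proj(f,[W(0,-.084,.034),W(0,-.028,.034),W(0,.084,.034)],s)*1.5).round(0).tolist())
t=r.grab_frame("top");crop(t,160,165,230,85,3.4,"pics/t43.png")
E
```

```text
[ 0.51740828 -0.08296041  0.22780535]
keeper near edge pts [[401.0, 213.0], [402.0, 46.0], [429.0, 212.0]]
disc centres top [[383.0, 259.0], [382.0, 176.0], [382.0, -11.0]]
```

View pics/w43.png

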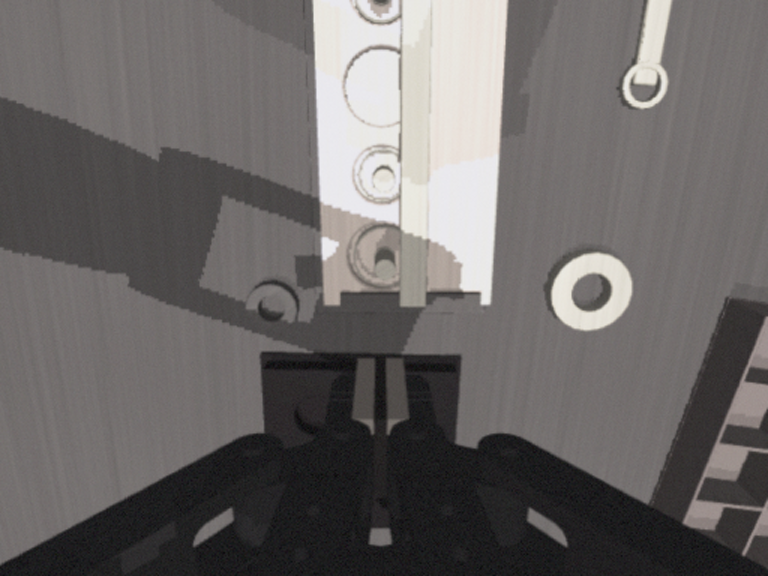

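View pics/t43.png

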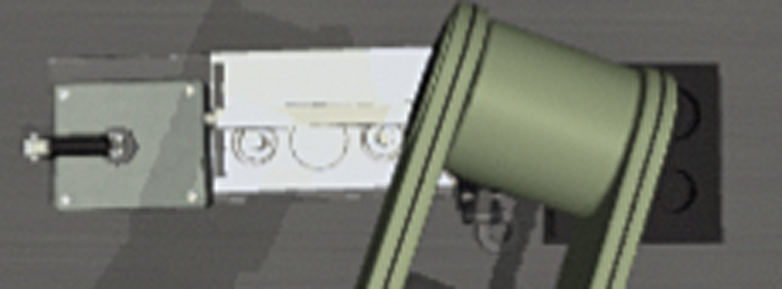

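All checks agree: the keeper's near edge is at x 400, against 401 predicted for full travel. The discs are centred in their pockets, the handle end lies where a fold of about 0 predicts, and the robot is clear. Handing in.

```bash
python3 - <<'E'
from cell import r
s=r.read_state();print(s["clock"],s["wrist_force"].round(1));print(r.close_job())
E
```

```text
86.85 [-0.7 -0.2  0.2]
the job is handed in; nothing more can be done
None
```

I handed the job in at 86.9 s, and every final check agreed with the task. The system reported no verdict.

**What I did**
- **Drivers:** three were present. The two small ones went into pockets 3 and 1, and the large one into pocket 0.
- **Crank:** I unfolded the handle, wound the crank clockwise to its stop, then folded the handle flat with the fingers shut.

**Last checks**
- **Discs:** they lie at their predicted pocket positions.
- **Keeper bar:** its near edge is within about 1 pixel of where full 36 mm travel should put it.
- **Handle:** it is folded to about 0 rad, judged from the scene view.
- **Bystanders:** the bearing, collar and spanner showed no visible movement, and so did the part of the screwdriver in view. I did not measure any of them.
- **Robot:** it is clear of everything, with the wrist force near zero.

**What went wrong on the way**
- **Missed first grip:** the first handle grip closed above the handle, because the fingertips sit farther back than I had assumed.
- **Slips while unfolding:** two later grips slipped, so I finished standing the handle up by pushing it with the fingers shut.
- **Slip while winding:** the grip slid off at about 145° and dragged the handle down to about 1.2 rad. I regripped, pushed it back to about 1.33 rad and turned the tool with the crank. At the stop the handle read about 1.4 to 1.5 rad.

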